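# Put the slide tray back under the dryer's lip

## Robot

A 6-joint arm with a two-finger parallel gripper is mounted at the origin on a cart in front of the work surface, level with it; the furniture and walls round the work are solid. World frame = base frame: x ahead of the robot, y to its left, z up, the work surface at z = 0. Lengths are in mm, angles in rad, forces in N, time in s.
With the tool pointing down it reaches from about 250 to 800 mm from the base axis. Payload 3.9 kg.
Tool frame: the origin (TCP) lies on the front face of the gripper's body, between the roots of the fingers; the fingertips stand 73 mm ahead of it and the grasp point (between the pads) lies 54 mm ahead of it; z points along the fingers, y is the line along which they close (so a half turn about z gives the same grasp; the last joint's range is limited). The gripper opens to 85 mm and grips with 20 to 120 N. Pads are 22 mm wide; open, the fingers measure 114 mm over their backs; the gripper's body (76 mm by 85 mm) begins 54 mm behind the grasp point. The pads swing forward as they close: fully open they stand 13 mm farther back than shut.
Start: joints at [-1.285, 0.26, -0.138, 1.173, 0, 1.571], TCP at [148.006, -503.696, 303.904] pointing down, gripper open.
Joint ranges: [-2.78, 2.78], [-0.83, 1.72], [-1.28, 1.37], [-1.9, 2.12], [-1.57, 1.48], [-3.14, 3.14]. Speed limits (rad/s): [2.57, 2.57, 3.14, 3.14, 3.14, 3.14].

## Interface

Orientations are given as a unit quaternion [x, y, z, w].
In Python, from station import telemetry, viewer, arm gives the robot as it stands. The module is installed in compiled form; this text tells all that it offers.
- The arm moves only by the tool apply_moves, never from a script. Its argument "rows" is a list of rows, each a list of 4 numbers: the shift along the world's x, y, z in units of 50 mm (1.0 is 50 mm), then the turn about the world's z in units of 8 degrees (1.0 is 8 degrees). In form: [[dx, dy, dz, roll], ...]. A call has 1 to 5 rows; each row is the pose to reach, as a shift and turn from the pose commanded when the call began; what a row does not reach only later rows make up. A row lasts 1/10 s, in which the tool goes at most 50 mm and 8.59 degrees, less where a joint would pass 70% of its speed; a pose out of reach is approached as far as the arm can. A call with a gripper value outside its range is refused whole. "gripper" is the opening, from 0 (shut) to 1 (fully open), set as the call begins (left out, the last holds). The fingers move at their own pace and stop on an object; "squeeze" is the grip in N (left out, the last holds). Time passes only in rows, so rows that repeat a pose let the fingers close. It gives the time, the measured TCP pose, the force, the opening and the grip force at its end, in the units of the state.
- telemetry.get_obs(): the state, without advancing time (a new reading comes with each control period).
- viewer.snapshot(name): name is "scene" or "top" or "wrist"; returns a dict with "color" (400x640x3 uint8, red, green, blue), "vertical_fov" (degrees; the focal length in pixels is half the picture's height over the tangent of half this angle, whatever the lens; pixels are square), "cx", "cy" (the principal point, pixels), "origin" and "attitude" of the camera in the world; the wrist camera has in their place "mount" (4x4, takes a point from camera to tool coordinates, whose origin is the TCP and whose axes are the flange's). Camera axes: x right, y up, looking along -z (the intrinsics and any distortion apply to the point x, -y, -z); pixel columns grow to the right and rows downward; lengths in mm; the calibration is good to about 2 mm. A picture is of the moment at which its call begins: read the wrist's pose just before it. There is no depth.
- arm.job_done(): hands the job in; it is judged then, once.
The state is a dict: "time_s": time; "joint_positions": joint angles; "joint_vel": joint speeds; "joint_torque": joint torques, N m; "tcp_pos": TCP position; "orientation": TCP orientation; "contact_force": force on the tool from outside, world axes, zero at the start; "torque": the same for the moment, N m; "opening": finger opening in mm; "grasp_force": force on a finger pad.
Only numpy, scipy, OpenCV 4.12 (cv2) and the standard library are available. Lean on these libraries where they do the work, as an engineer would, in place of code of your own. Each camera call takes 0.05 s, during which the arm holds its last target. There are 200 camera calls.

## Task

Draw the slide tray out of its storage sleeve by the end that sticks out, lay it flat on the worktop and let go of it. Then take it by its upright fin, tuck its thin nose under the dryer's retaining lip with the fin end still raised, and gently lower the fin end until the tray lies flat and fully home in the dryer's pocket. Leave the cup, the dish and the bottle standing nearby alone.

Things in the scene. Friction and masses are not known exactly. Their poses are not given: they have to be found in the camera images.
- tray_mid (a point): Centre (half-way up) of the flat slab of the aluminium slide tray: 130 mm long (x), 60 mm wide (y), 10 mm thick, 0.07 to 0.17 kg, two glass slides fixed on top. The last 16 mm at its -x end is the nose, only 5 mm thick (flush with the underside), 54 mm wide. At the start it lies level in the sleeve, aligned with it, the nose end 50 to 64 mm out of the mouth.
- tray_fin (a point): Centre of the tray's upright grip fin: 10 mm thick along the tray's x, 36 mm wide along y, standing 24 mm high on the slab's top face (this point is 12 mm above that face). It is 40 mm towards +x and 17 mm up from tray_mid, 25 mm in from the +x end. Axes as tray_mid.
- tray_nose (a point): Middle of the tray's front nose edge, half-way up its 5 mm thickness: 65 mm towards -x and 2.5 mm down from tray_mid. Axes as tray_mid.
- sleeve: Grey storage sleeve, a fixed box 90 mm long (its x), 74 mm wide, 65 mm high; origin at the centre of its underside, on the worktop. Open mouth at its -x end; the tray leaves along -x. Inside 66 mm wide and 41 mm high; the roof hides the tray's fin.
- sleeve_mouth (a point): Middle of the sleeve floor's edge at the mouth, 20 mm above the worktop. A fixed support tongue, 34 mm wide, 6 mm thick and level with the floor, reaches 46 mm out of the mouth under the tray. Axes as sleeve.
- dryer: Slide dryer, a fixed white housing 190 mm long (its x), 96 mm wide; origin at the centre of its underside, on the worktop. On top is the tray's pocket, floor 24 mm above the worktop, 133 mm long along x (tray + 3 mm) and 64 mm wide (tray + 4 mm). A retaining lip overhangs its -x end.
- dryer_seat (a point): Where tray_mid lies when the tray is home in the pocket, axes along these (nose to -x, under the lip). Centre of the pocket, 5 mm above its floor. The pocket's side walls are 8 mm high above its floor and the stop wall at its +x end 7 mm, so the tray's top and fin stand clear.
- dryer_lip (a point): Middle of the free edge of the retaining lip, on its underside: the lip overhangs the pocket by 10 mm from the -x end wall, its underside is 9 mm above the pocket floor, and it is 4 mm thick. The nose (5 mm) goes under it, the full slab (10 mm) does not. Axes as dryer_seat.
- cup: Bystander: specimen cup with screw lid, 62 mm across, 65 mm high; origin at the centre of its underside.
- dish: Bystander: petri dish, 57 mm across, 15 mm high; origin at the centre of its underside.
- reagent: Bystander: brown reagent bottle, 43 mm across, 118 mm high; origin at the centre of its underside.
Not all that is in view belongs to the job. What is shaped like the sleeve but purple is not meant.

How it is judged:
By the outcome, as a careful person would: the job done as asked, in the order asked, and still so for the second after the job is handed in, with the robot touching nothing.
It also fails if it takes over 64 s, if anything falls off the work surface, if the arm or the gripper's body presses on something with over 40 N, if the wrist force passes 120 N, or if a joint passes its speed limit or range.

## Working session

There is one attempt and no reset: what is moved stays moved. The work goes in short steps, Python scripts to look and compute and a tool call to move; the robot and the scene stay as the last step left them, time stands still between calls to the robot, and variables do not carry over. Pictures are saved under pics/ and viewed, at most 10 in all, crops included, and the job is handed in when it is done.

Besides the shell and the picture viewer there is one more tool, called as name(argument=value, ...), one argument or row to a line, values as JSON. apply_moves: Moves the arm, as the interface text tells. Its arguments: {"type":"object","properties":{"rows":{"type":"array"},"gripper":{"type":"number"},"squeeze":{"type":"number"}},"required":["rows"]}

```bash
mkdir -p pics; cat > h.py <<'E'
import numpy as np, cv2
from scipy.spatial.transform import Rotation as R
from station import telemetry, viewer, arm
def snap(name, save=None):
    o=telemetry.get_obs(); s=viewer.snapshot(name); s['obs']=o
    if save: cv2.imwrite('pics/'+save, cv2.cvtColor(s['color'],cv2.COLOR_RGB2BGR))
    return s
E
python3 - <<'E'
from h import *
for n in ('scene','top','wrist'):
    s=snap(n,n+'0.png'); print({k:v for k,v in s.items() if k not in('color','obs')})
print(telemetry.get_obs())
a=[cv2.imread('pics/%s0.png'%n) for n in('scene','top')]
cv2.imwrite('pics/both.png',cv2.resize(np.vstack(a),(480,600)))
E
```

```text
{'vertical_fov': 56.37678063063779, 'cx': 321.0844153580782, 'cy': 198.64377010141735, 'origin': array([  55.06465885,  798.59173893, 1044.68397196]), 'attitude': array([-0.11234913,  0.36502927,  0.89094562, -0.2456567 ])}
{'vertical_fov': 43.27175478553714, 'cx': 322.04561513237263, 'cy': 208.4275420572973, 'origin': array([ 411.69159285,  -13.65651282, 1496.09801104]), 'attitude': array([-0.03453847,  0.03664744,  0.70684526, -0.70557341])}
{'vertical_fov': 62.60527155084561, 'cx': 313.39221623151457, 'cy': 202.60845999680555, 'mount': array([[-1.06062329e-04,  9.54481450e-01,  2.98270263e-01,
         7.60918202e+01],
       [ 9.99999992e-01,  1.20141729e-04, -2.88688650e-05,
         4.71790930e-01],
       [-6.33895013e-05,  2.98270258e-01, -9.54481456e-01,
        -6.99098364e+01],
       [ 0.00000000e+00,  0.00000000e+00,  0.00000000e+00,
         1.00000000e+00]])}
{'time_s': 0.15, 'joint_positions': array([-1.28499256e+00,  2.60525568e-01, -1.39071470e-01,  1.17271337e+00,
        7.45849477e-06,  1.57078237e+00]), 'joint_vel': array([ 0.00025199, -0.00201229,  0.00339385, -0.00022325,  0.00151054,
        0.00048478]), 'joint_torque': array([-2.98573541e-04, -4.06006050e+01,  2.54165679e+01,  1.27040211e-02,
        2.42331816e-05, -1.19772970e-06]), 'tcp_pos': array([ 147.89627798, -503.30125608,  303.26048755]), 'orientation': array([ 9.89805613e-01,  1.42422876e-01, -1.04118417e-04, -7.49857074e-04]), 'contact_force': array([ 0.80424149, -0.02437402,  0.40082567]), 'torque': array([0.02626927, 0.05765562, 0.00395771]), 'grasp_force': 0.0, 'opening': 85.49200875124976}
```

View pics/top0.png

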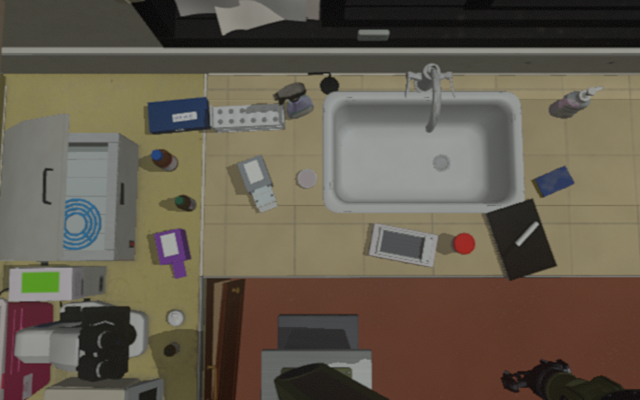

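View pics/scene0.png

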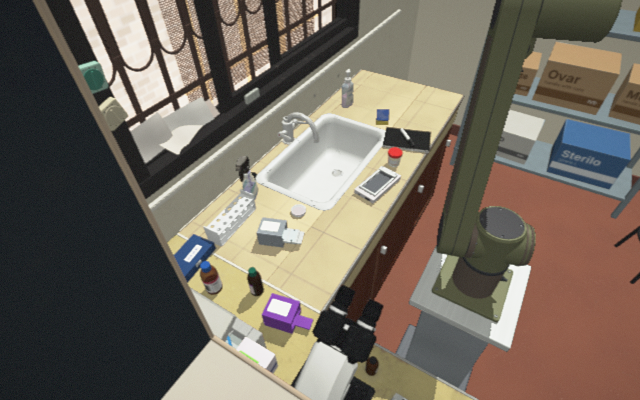

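The top view shows three things to sort out:
- **Grey sleeve:** at (253,172), with the tray end sticking out at (264,200). This is the one to use.
- **Purple decoy:** at (171,245), with its tongue at (179,268). Rejected on colour.
- **White dryer:** at (403,244).

The bystanders are the red-lid cup at (463,243), the dish at (306,178), and the bottles at (165,160) and (186,203). I'll take one close crop to check the choice.

```bash
cat >> h.py <<'E'
def cam(s):
    f=200/np.tan(np.radians(s['vertical_fov'])/2)
    if 'mount' in s:
        M=s['mount']; Rt=R.from_quat(s['obs']['orientation']).as_matrix()
        return f,Rt@M[:3,:3],Rt@M[:3,3]+s['obs']['tcp_pos']
    return f,R.from_quat(s['attitude']).as_matrix(),np.array(s['origin'])
def ray(s,p):
    f,A,o=cam(s); p=np.atleast_2d(p).astype(float)
    d=np.c_[(p[:,0]-s['cx'])/f,-(p[:,1]-s['cy'])/f,-np.ones(len(p))]@A.T
    return o,d
def onz(s,p,z):
    o,d=ray(s,p); return o+d*((z-o[2])/d[:,2])[:,None]
def tri(s1,p1,s2,p2):
    o1,d1=ray(s1,p1); o2,d2=ray(s2,p2); out=[]
    for a,b in zip(d1,d2):
        t=np.linalg.lstsq(np.c_[a,-b],o2-o1,rcond=None)[0]
        out.append(np.r_[(o1+a*t[0]+o2+b*t[1])/2,np.linalg.norm(o1+a*t[0]-o2-b*t[1])])
    return np.array(out)
E
python3 - <<'E'
from h import *
s=snap('top')
for n,p,z in (('sleeve',(252,172),65),('tray end',(265,200),25),('dryer',(403,244),30),('cup',(463,243),65),('dish',(306,178),15),('bott1',(160,157),118),('bott2',(181,201),118),('purple',(171,245),65)):
    print(n,onz(s,p,z)[0].round())
im=cv2.imread('pics/top0.png')[145:275,230:440]
cv2.imwrite('pics/crop1.png',cv2.resize(im,None,fx=3.8,fy=3.8,interpolation=cv2.INTER_CUBIC))
E
```

```text
sleeve [662. 183.  65.]
tray end [586. 149.  25.]
dryer [ 456. -253.   30.]
cup [ 457. -418.   65.]
dish [652.  29.  15.]
bott1 [695. 431. 118.]
bott2 [572. 370. 118.]
purple [453. 410.  65.]
```

View pics/crop1.png

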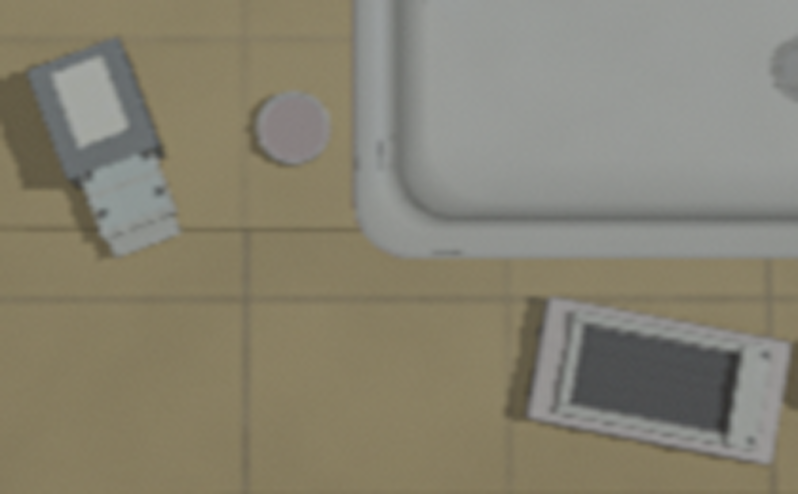

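The crop confirms it. The grey sleeve is at crop (95,110) with the tray nose at (145,240). In the dryer the lip is the white band at crop (757,395), the right-hand end (world −y), so dryer +x points to world +y. I'll move over the dryer for wrist views.

apply_moves(
  rows=[
    [1, 0.8, 0, 0],
    [2, 1.6, 0, 0],
    [3, 2.4, 0, 0],
    [3.9, 3.1, 0, 0],
    [4.4, 3.5, 0, 0],
  ],
)

```text
time_s: 0.7
tcp_pos: [344.8, -346.6, 303.9]
orientation: [0.99, 0.142, 0.0, 0.0]
contact_force: [1.2, 0.2, 1.2]
opening: 85.5
grasp_force: 0.0
```

apply_moves(
  rows=[
    [0.8, 0.6, 0, 0],
    [1.6, 1.2, 0, 0],
    [1.9, 1.5, 0, 0],
    [1.9, 1.5, 0, 0],
    [1.9, 1.5, 0, 0],
  ],
)

```text
time_s: 1.2
tcp_pos: [438.5, -272.8, 303.6]
orientation: [0.99, 0.143, -0.001, -0.0]
contact_force: [-0.6, 0.3, -0.3]
opening: 85.1
grasp_force: 0.0
```

```bash
python3 - <<'E'
from h import *
import pickle
s=snap('wrist','w1.png'); pickle.dump(s,open('w1.pkl','wb')); o=s['obs']
print(o['time_s'],o['tcp_pos'],o['joint_positions'].round(3),o['contact_force'])
E
```

```text
1.2 [ 438.46081214 -272.75249252  303.60927935] [-5.560e-01  2.460e-01 -1.580e-01  1.168e+00 -1.000e-03  2.298e+00] [-0.64348673  0.32797359 -0.31569875]
```

View pics/w1.png

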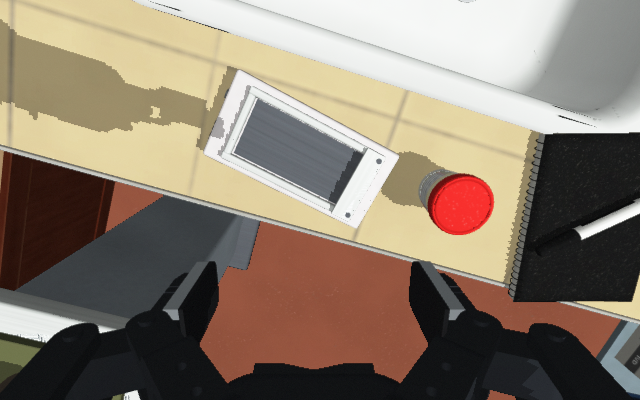

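The dryer fills (205–400, 65–230) with its lip at (362,187), and the cup is at (460,205). I'll take a second viewpoint partway to the sleeve, then two at the sleeve.

apply_moves(
  rows=[
    [-0.1, 0.9, 0, 0.5],
    [-0.2, 1.8, 0, 1],
    [-0.3, 2.6, 0, 1],
    [-0.4, 2.8, 0, 1],
    [-0.4, 2.8, 0, 1],
  ],
)

```text
time_s: 1.75
tcp_pos: [417.3, -132.9, 304.1]
orientation: [0.977, 0.211, -0.0, 0.0]
contact_force: [-0.7, -0.0, -0.7]
opening: 85.3
grasp_force: 0.0
```

```bash
python3 - <<'E'
from h import *
import pickle
s=snap('wrist','w2.png'); pickle.dump(s,open('w2.pkl','wb'))
E
```

apply_moves(
  rows=[
    [0.2, 0.9, 0, 0],
    [0.4, 1.8, 0, 0],
    [0.6, 2.7, 0, 0],
    [0.8, 3.6, 0, 0],
    [1, 4.3, 0, 0],
  ],
)

```text
time_s: 2.3
tcp_pos: [470.1, 82.4, 304.0]
orientation: [0.978, 0.21, 0.001, 0.0]
contact_force: [0.6, -1.1, 0.0]
opening: 85.2
grasp_force: 0.0
```

apply_moves(
  rows=[
    [0.2, 0.9, 0, 0],
    [0.6, 1.4, 0, 0],
    [0.8, 1.4, 0, 0],
    [0.8, 1.4, 0, 0],
    [0.8, 1.4, 0, 0],
  ],
)

```text
time_s: 2.8
tcp_pos: [508.9, 150.1, 303.5]
orientation: [0.978, 0.21, -0.001, 0.0]
contact_force: [-0.2, 0.3, 0.7]
opening: 85.7
grasp_force: 0.0
```

```bash
python3 - <<'E'
from h import *
import pickle
s=snap('wrist','w3.png'); pickle.dump(s,open('w3.pkl','wb')); o=s['obs']
print(o['time_s'],o['tcp_pos'],o['joint_positions'].round(3))
E
```

```text
2.8 [508.88584873 150.13680166 303.50129935] [ 2.870e-01  2.710e-01 -1.240e-01  1.177e+00 -1.000e-03  3.006e+00]
```

apply_moves(
  rows=[
    [-0.3, -0.8, -0.3, 0],
    [-0.7, -1.6, -0.6, 0],
    [-1, -2.2, -0.8, 0],
    [-1, -2.2, -0.8, 0],
    [-1, -2.2, -0.8, 0],
  ],
)

```text
time_s: 3.35
tcp_pos: [457.8, 40.6, 264.2]
orientation: [0.978, 0.21, 0.0, -0.0]
contact_force: [0.6, -0.3, -0.3]
opening: 85.4
grasp_force: 0.0
```

```bash
python3 - <<'E'
from h import *
import pickle
s=snap('wrist','w4.png'); pickle.dump(s,open('w4.pkl','wb')); o=s['obs']
print(o['time_s'],o['tcp_pos'],o['joint_positions'].round(3))
a=[cv2.imread('pics/w%d.png'%i) for i in (1,2,3,4)]
m=np.vstack([np.hstack([a[0][40:260,180:420],a[1][0:220,400:640]]),np.hstack([a[2][0:220,200:440],a[3][0:220,200:440]])])
cv2.imwrite('pics/m1.png',cv2.resize(a[2],None,fx=1,fy=1))
cv2.imwrite('pics/m4.png',np.vstack([a[1][:300],a[3][:300]]))
E
```

```text
3.35 [457.77841809  40.6169043  264.19684722] [ 0.088  0.171 -0.363  1.037  0.     2.808]
```

View pics/m4.png

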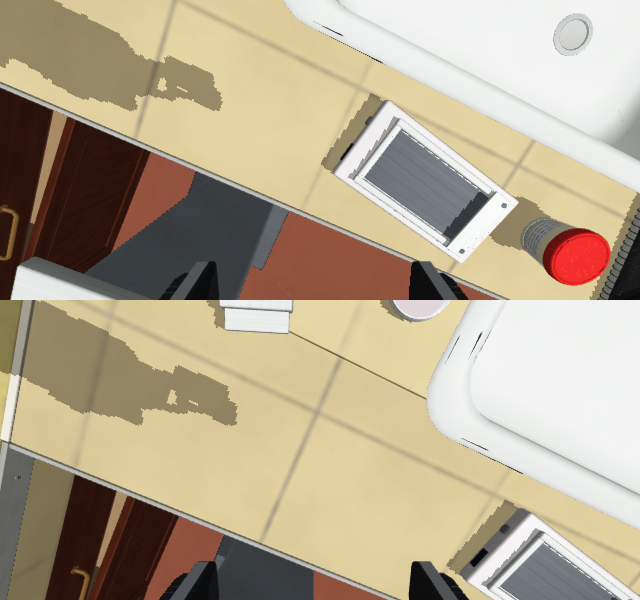

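View pics/w3.png

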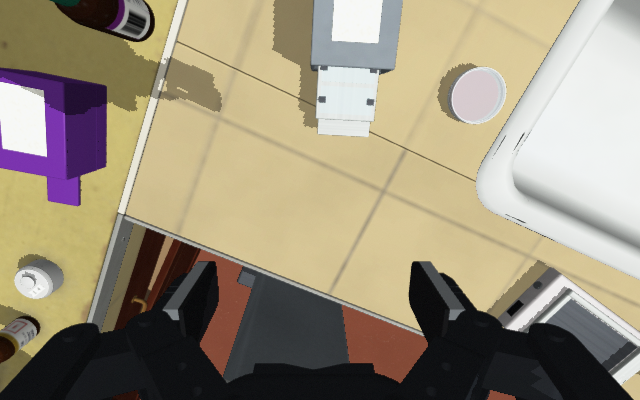

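In w3 the tray's exposed slab spans (318–380, 66–136), with its nose edge at (319,133)–(369,136). In w2 the dryer's corners are (388,101), (518,201), (462,262) and (333,173). In w4 the nose edge is at (225,31)–(288,33). Now I'll triangulate these.

```bash
python3 - <<'E'
from h import *
import pickle
S={i:pickle.load(open('w%d.pkl'%i,'rb')) for i in (1,2,3,4)}
def ref(i,P,w=4):
    g=cv2.cvtColor(S[i]['color'],cv2.COLOR_RGB2GRAY)
    q=np.float32(P).reshape(-1,1,2).copy()
    return cv2.cornerSubPix(g,q,(w,w),(-1,-1),(3,30,.01)).reshape(-1,2)
# dryer outer corners: +x/far, lip/far, lip/near, +x/near
a=ref(1,[(238,69),(398,155),(357,226),(206,153)]);b=ref(2,[(388,101),(518,201),(462,262),(333,173)])
print(a.round(1).tolist(),b.round(1).tolist()); T=tri(S[1],a,S[2],b); print(T.round(1))
print('sides',[np.linalg.norm(T[k,:3]-T[(k+1)%4,:3]).round(1) for k in range(4)],T[:,:3].mean(0))
# blobs
for i,box in ((3,(300,55,395,150)),(4,(205,0,305,45)),(1,(190,55,410,240)),(2,(320,90,530,275))):
    x0,y0,x1,y1=box; im=S[i]['color'][y0:y1,x0:x1].astype(int)
    sat=im.max(2)-im.min(2); m=((im.min(2)>190)&(sat<35)).astype(np.uint8)
    c=max(cv2.findContours(m,0,2)[0],key=cv2.contourArea)
    p=cv2.approxPolyDP(c,2.5,True).reshape(-1,2)+[x0,y0]; print(i,p.tolist())
a3=S[3]['color'][45:150,300:395]; a4=S[4]['color'][0:60,205:305]
a1=S[1]['color'][60:235,200:405]
c=np.zeros((600,800,3),np.uint8)
def put(im,x,y,f):
    r=cv2.resize(im,None,fx=f,fy=f,interpolation=cv2.INTER_CUBIC)[:600-y,:800-x]; c[y:y+r.shape[0],x:x+r.shape[1]]=r
put(a3,0,0,3.5); put(a4,0,370,3.5); put(a1,355,0,2.15)
cv2.imwrite('pics/m5.png',c[...,::-1])
E
```

```text
[[238.5, 68.69999694824219], [397.3999938964844, 153.60000610351562], [357.1000061035156, 227.10000610351562], [203.39999389648438, 150.8000030517578]] [[388.29998779296875, 99.69999694824219], [518.0, 201.0], [459.5, 262.3999938964844], [333.29998779296875, 173.89999389648438]]
[[ 5.185e+02 -1.719e+02  2.100e+01  1.000e-01]
 [ 4.835e+02 -3.526e+02  2.550e+01  1.500e+00]
 [ 3.888e+02 -3.412e+02  1.450e+01  1.000e+00]
 [ 4.265e+02 -1.536e+02  2.070e+01  2.900e+00]]
sides [np.float64(184.2), np.float64(96.1), np.float64(191.4), np.float64(93.8)] [ 454.30729406 -254.82557354   20.44426488]
3 [[319, 66], [317, 98], [325, 95], [326, 102], [317, 100], [318, 133], [367, 136], [368, 121], [373, 120], [378, 70], [376, 74], [370, 73], [369, 69], [328, 67], [323, 71]]
4 [[225, 8], [227, 29], [287, 32], [288, 12]]
1 [[238, 70], [219, 114], [224, 120], [224, 136], [220, 139], [210, 136], [204, 153], [356, 227], [398, 156]]
2 [[389, 101], [335, 174], [462, 262], [517, 201]]
```

View pics/m5.png

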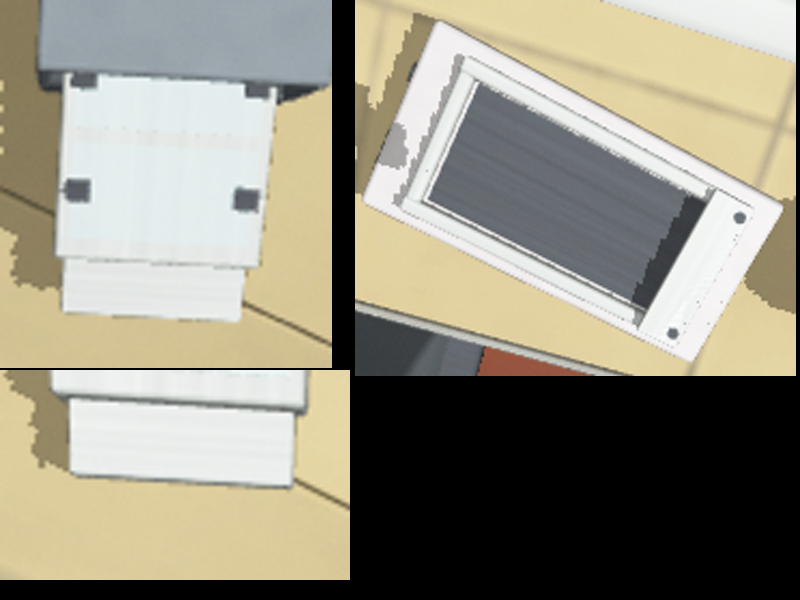

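```bash
python3 - <<'E'
from h import *
import pickle
S={i:pickle.load(open('w%d.pkl'%i,'rb')) for i in (1,2,3,4)}
a=[(317.7,134.4),(368.6,136.4),(316.3,118.4),(373.7,121.3)];b=[(225,30),(288.1,33),(220.4,7.7),(292,10.9)]
T=tri(S[3],a,S[4],b);print(T.round(1)); 
print('w3 z25',onz(S[3],a[:2],25).round(1).tolist(),'z30',onz(S[3],a[2:],30).round(1).tolist())
print('w4 z25',onz(S[4],b[:2],25).round(1).tolist(),'z30',onz(S[4],b[2:],30).round(1).tolist())
sl=onz(S[3],[(317.5,71),(316.3,118),(378.5,71),(373.7,121)],30)
for p,q in((0,1),(2,3)): d=sl[p]-sl[q]; print('side yaw',np.degrees(np.arctan2(d[1],d[0])),np.linalg.norm(d))
print('mouth roof edge z65',onz(S[3],[(311.5,67),(394,69)],65).round(1))
E
```

```text
[[5.484e+02 1.626e+02 2.520e+01 5.000e-01]
 [5.682e+02 1.131e+02 2.430e+01 5.000e-01]
 [5.624e+02 1.707e+02 2.790e+01 9.000e-01]
 [5.841e+02 1.161e+02 2.840e+01 4.000e-01]]
w3 z25 [[548.6, 162.5, 25.0], [568.5, 113.1, 25.0]] z30 [[562.9, 170.6, 30.0], [584.2, 116.3, 30.0]]
w4 z25 [[548.2, 162.7, 25.0], [567.9, 113.1, 25.0]] z30 [[561.8, 170.2, 30.0], [583.6, 115.9, 30.0]]
side yaw 22.857113769364442 44.31258810409674
side yaw 21.70592892906238 47.30046761750976
mouth roof edge z65 [[602.3 193.4  65. ]
 [630.3 127.1  65. ]]
```

The tray measurements hold together: nose mid at (558,138), z≈25, yaw≈22°, 62 mm out of the mouth. I'll approach and grip the slab across its sides, 30 mm behind the nose.

apply_moves(
  rows=[
    [0.7, 0.6, 0, -0.3],
    [1.4, 1.2, 0, -0.3],
    [2.1, 1.8, 0, -0.3],
    [2.56, 2.17, -0.4, -0.3],
    [2.56, 2.17, -1.2, -0.3],
  ],
  gripper=1,
)

```text
time_s: 3.9
tcp_pos: [593.6, 155.3, 206.7]
orientation: [0.981, 0.192, 0.007, -0.001]
contact_force: [0.4, -0.4, -1.0]
opening: 85.4
grasp_force: 0.0
```

apply_moves(
  rows=[
    [0, 0, -0.8, 0],
    [0, 0, -1.5, 0],
    [0, 0, -1.9, 0],
    [0, 0, -1.9, 0],
    [0, 0, -1.9, 0],
  ],
)

```text
time_s: 4.4
tcp_pos: [587.3, 151.3, 109.4]
orientation: [0.982, 0.191, 0.0, -0.0]
contact_force: [-0.2, 0.5, -0.2]
opening: 85.2
grasp_force: 0.0
```

```bash
python3 - <<'E'
from h import *
o=telemetry.get_obs();print(o['tcp_pos'],o['joint_positions'].round(2),o['contact_force'],np.degrees(2*np.arctan2(o['orientation'][1],o['orientation'][0])))
snap('wrist','w5.png')
E
```

```text
[587.33827304 151.32937918 109.36830789] [ 0.25  0.54 -0.24  0.79  0.    3.01] [-0.21336868  0.47902139 -0.23936594] 22.026949333702987
```

View pics/w5.png

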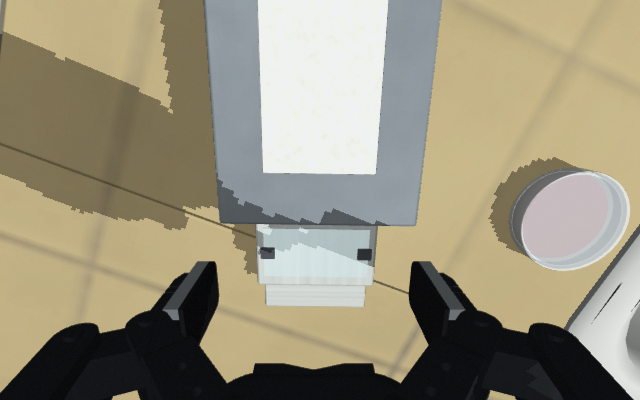

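The tray (257–377, 225–305) is centred between the fingertips (215 and 412). Going down to grip.

apply_moves(
  rows=[
    [0, 0, -0.2, 0],
    [0, 0, -0.4, 0],
    [0, 0, -0.4, 0],
  ],
)

```text
time_s: 4.75
tcp_pos: [585.8, 150.3, 87.8]
orientation: [0.982, 0.191, -0.001, 0.0]
contact_force: [0.5, -0.9, 0.1]
opening: 85.5
grasp_force: 0.0
```

apply_moves(
  rows=[
    [0, 0, 0, 0],
    [0, 0, 0, 0],
    [0, 0, 0, 0],
    [0, 0, 0, 0],
    [0, 0, 0, 0],
  ],
  gripper=0,
  squeeze=40,
)

```text
time_s: 5.25
tcp_pos: [587.0, 150.5, 89.5]
orientation: [0.982, 0.191, 0.001, 0.0]
contact_force: [-1.6, -0.3, 3.8]
opening: 59.0
grasp_force: 43.7
```

apply_moves(
  rows=[
    [0, 0, 0, 0],
    [0, 0, 0, 0],
    [0, 0, 0, 0],
  ],
)

```text
time_s: 5.55
tcp_pos: [587.0, 150.5, 89.4]
orientation: [0.982, 0.191, 0.0, 0.0]
contact_force: [-0.5, -1.6, 4.6]
opening: 58.6
grasp_force: 43.8
```

apply_moves(
  rows=[
    [-0.15, -0.06, 0.02, 0],
    [-0.46, -0.19, 0.02, 0],
    [-0.83, -0.34, 0.02, 0],
    [-1.2, -0.49, 0.02, 0],
    [-1.48, -0.6, 0.02, 0],
  ],
)

```text
time_s: 6.05
tcp_pos: [510.6, 119.9, 89.4]
orientation: [0.982, 0.191, -0.001, -0.0]
contact_force: [1.5, 0.3, -0.6]
opening: 58.5
grasp_force: 43.3
```

apply_moves(
  rows=[
    [-0.37, -0.15, 0.02, 0],
    [-0.74, -0.3, 0.04, 0],
    [-1.02, -0.41, 0.06, 0],
    [-1.21, -0.49, 0.06, 0],
    [-1.21, -0.49, 0.06, 0],
  ],
)

```text
time_s: 6.55
tcp_pos: [449.7, 95.3, 92.4]
orientation: [0.982, 0.19, -0.002, -0.0]
contact_force: [0.5, -0.4, -1.4]
opening: 58.5
grasp_force: 43.2
```

```bash
python3 - <<'E'
from h import *
o=telemetry.get_obs();print(o['tcp_pos'],o['contact_force'],o['torque'],o['opening'])
a=snap('wrist')['color']; b=snap('scene')['color'][130:330,190:430]
c=np.zeros((400,800,3),np.uint8); c[:,:400]=a[:,120:520]; c[:333,400:]=cv2.resize(b,(400,333))
cv2.imwrite('pics/m6.png',c[...,::-1])
E
```

```text
[449.68856887  95.31417227  92.36636237] [ 0.51268255 -0.35237099 -1.35777913] [-0.00442413  0.01444709 -0.00374877] 58.50237864595935
```

View pics/m6.png

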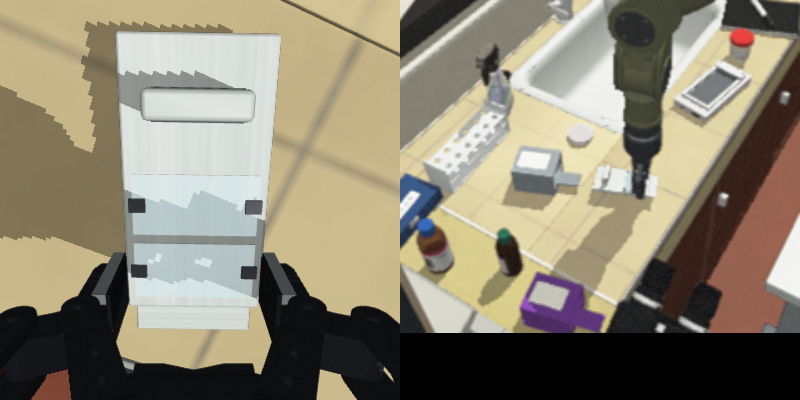

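The tray is out, held level and clear of the tongue. Its fin is at (198,105) in the left half. Lowering it to the worktop.

apply_moves(
  rows=[
    [0, 0, -0.15, 0],
    [0, 0, -0.3, 0],
    [0, 0, -0.4, 0],
    [0, 0, -0.44, 0],
    [0, 0, -0.44, 0],
  ],
)

```text
time_s: 7.15
tcp_pos: [451.8, 96.0, 70.3]
orientation: [0.982, 0.191, -0.001, -0.0]
contact_force: [0.1, 0.3, -1.5]
opening: 58.9
grasp_force: 43.2
```

apply_moves(
  rows=[
    [0, 0, -0.02, 0],
    [0, 0, -0.04, 0],
    [0, 0, -0.04, 0],
  ],
)

```text
time_s: 7.45
tcp_pos: [452.3, 96.0, 69.5]
orientation: [0.982, 0.191, 0.0, -0.0]
contact_force: [-0.6, -0.3, 2.9]
opening: 58.7
grasp_force: 43.6
```

apply_moves(
  rows=[
    [0, 0, 0, 0],
    [0, 0, 0, 0],
    [0, 0, 0, 0],
    [0, 0, 0, 0],
    [0, 0, 0, 0],
  ],
  gripper=1,
)

```text
time_s: 7.95
tcp_pos: [452.2, 96.0, 68.9]
orientation: [0.982, 0.191, 0.0, 0.0]
contact_force: [0.4, -0.1, 0.0]
opening: 85.2
grasp_force: 0.0
```

apply_moves(
  rows=[
    [0, 0, 0.3, 0],
    [0, 0, 1, 0],
    [0, 0, 1.8, 0],
    [0.2, 0.1, 2.6, 0],
    [0.5, 0.2, 2.8, 0],
  ],
)

```text
time_s: 8.45
tcp_pos: [478.8, 106.4, 213.3]
orientation: [0.982, 0.191, 0.003, -0.0]
contact_force: [0.1, -0.3, 0.7]
opening: 85.0
grasp_force: 0.0
```

apply_moves(
  rows=[
    [0, 0, 0, 0],
    [0, 0, 0, 0],
  ],
)

```text
time_s: 8.65
tcp_pos: [476.4, 105.8, 208.2]
orientation: [0.982, 0.191, -0.001, 0.0]
contact_force: [-0.1, -0.9, -1.0]
opening: 85.0
grasp_force: 0.0
```

```bash
python3 - <<'E'
from h import *
import pickle
s=snap('wrist','w7.png'); pickle.dump(s,open('w7.pkl','wb')); print(s['obs']['tcp_pos'],s['obs']['contact_force'],s['obs']['time_s'])
E
```

```text
[476.3884602  105.79835319 208.20555155] [-0.10414146 -0.93028389 -0.9680373 ] 8.65
```

View pics/w7.png

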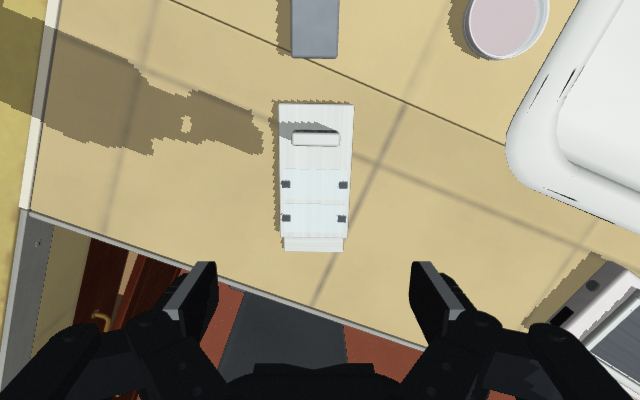

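The tray lies flat and free on the worktop, with the fin at (316,138), the nose edge at (284–343, 251) and the tail at (279–354, 103). My picture allowance is used up, so from here I'll work with numbers only. I'll take a second view by code and work out the tray and the dryer pocket.

apply_moves(
  rows=[
    [0.3, -0.6, 0.3, 0],
    [0.6, -1.2, 0.6, 0],
    [0.6, -1.4, 0.8, 0],
    [0.6, -1.4, 0.8, 0],
    [0.6, -1.4, 0.8, 0],
  ],
)

```text
time_s: 9.2
tcp_pos: [505.6, 36.2, 247.7]
orientation: [0.982, 0.19, -0.001, -0.001]
contact_force: [-0.7, -0.2, -0.2]
opening: 85.3
grasp_force: 0.0
```

```bash
cat > t.py <<'E'
from h import *
import pickle
S={i:pickle.load(open('w%d.pkl'%i,'rb')) for i in (1,2,7)}
S[8]=snap('wrist','w8.png'); pickle.dump(S[8],open('w8.pkl','wb'))
def blob(i,m,eps,near=None,amin=300,n=1):
    cs=[c for c in cv2.findContours(m.astype(np.uint8),0,2)[0] if cv2.contourArea(c)>amin]
    cs=sorted(cs,key=lambda c:np.hypot(*(cv2.minAreaRect(c)[0]-np.array(near))))[:n]
    return [(cv2.approxPolyDP(c,eps,True).reshape(-1,2).tolist(),cv2.contourArea(c),cv2.minAreaRect(c)) for c in cs]
def white(i,lo=170,sat=30):
    im=S[i]['color'].astype(int); return (im.min(2)>lo)&(im.max(2)-im.min(2)<sat)
def dark(i,lo,hi,sat=40):
    im=S[i]['color'].astype(int); return (im.max(2)<hi)&(im.min(2)>lo)&(im.max(2)-im.min(2)<sat)
f,A,o=cam(S[8]); d=A.T@(np.array([530,130,10])-o); guess=(S[8]['cx']-f*d[0]/d[2],S[8]['cy']+f*d[1]/d[2]); print('tray guess',guess)
print(7,blob(7,white(7),3,(316,190),1500)); print(8,blob(8,white(8),3,guess,1500))
for i,n in ((1,(300,150)),(2,(425,185))): print(i,blob(i,dark(i,60,150),3,n,800,2))
E
python3 t.py
```

```text
tray guess (np.float64(227.51065610421048), np.float64(120.30780909177741))
7 [([[279, 104], [280, 122], [314, 120], [339, 132], [294, 133], [292, 144], [279, 136], [280, 182], [290, 181], [289, 188], [280, 184], [280, 218], [283, 213], [291, 215], [289, 222], [280, 220], [284, 250], [342, 251], [342, 238], [347, 233], [353, 105]], 9242.0, ((316.0, 177.5), (147.0, 74.0), 90.0))]
8 [([[238, 105], [238, 114], [246, 118], [246, 125], [253, 130], [251, 139], [209, 141], [213, 139], [206, 139], [202, 133], [207, 199], [217, 204], [216, 208], [209, 208], [208, 203], [209, 221], [214, 222], [215, 234], [266, 235], [264, 105]], 6166.0, ((234.65243530273438, 170.44479370117188), (130.6750030517578, 63.722652435302734), 88.53119659423828))]
1 [([[256, 97], [234, 152], [328, 200], [231, 154], [328, 202], [333, 207], [331, 211], [367, 148], [364, 152], [354, 150]], 6692.0, ((296.3831787109375, 155.10494995117188), (122.15491485595703, 72.29828643798828), 24.874155044555664)), ([[639, 132], [539, 133], [535, 152], [538, 157], [525, 159], [533, 165], [531, 186], [526, 190], [515, 264], [503, 282],
[... 336 characters left out ...]
))]
2 [([[401, 129], [365, 180], [441, 231], [448, 241], [443, 244], [446, 246], [495, 192], [490, 195], [473, 187]], 6408.5, ((427.7994079589844, 186.4452362060547), (113.33797454833984, 73.29641723632812), 37.64761734008789)), ([[0, 82], [414, 259], [411, 262], [418, 260], [449, 306], [448, 319], [455, 319], [464, 309], [439, 275], [445, 272], [578, 329], [580, 341], [586, 345], [639, 228], [639, 206], [636, 218], [625, 218], [631, 230], [623, 240], [624, 250], [620, 249], [601, 292], [603, 297], [599, 296], [594, 313], [592, 310], [575, 328], [437, 269], [429, 261], [416, 260]], 2177.5, ((307.5206604003906, 216.6356658935547), (655.1173706054688, 147.36471557617188), 10.998733520507812))]
```

```bash
python3 - <<'E'
from h import *
import pickle
S={i:pickle.load(open('w%d.pkl'%i,'rb')) for i in (1,2,7,8)}
T=tri(S[7],[(283.5,251),(343,252),(354,104)],S[8],[(214.5,235),(266.5,236),(265,104.5)]);print('tray',T.round(1))
for i,n in((7,[(283.5,251),(343,252)]),(8,[(214.5,235),(266.5,236)])): print(onz(S[i],n,5).round(1).tolist())
print(7,onz(S[7],[(278.5,103.5),(354,104)],10).round(1).tolist(),8,onz(S[8],[(265,104.5)],10).round(1).tolist())
print('fin top w7',onz(S[7],[(292,145.5),(340,145)],34).round(1).tolist())
a=[(256,97),(233,152.5),(331,211.5),(367.5,148)];b=[(401,128.5),(364.5,180),(446,246.5),(495.5,191.5)]
D=tri(S[1],a,S[2],b);print('pocket',D.round(1))
for i,p in((1,a),(2,b)):
  q=np.r_[onz(S[i],p[:2],24),onz(S[i],p[2:],33)];print(i,q.round(1).tolist())
oa=[(238,69.5),(398.5,155.5),(356.5,227.5),(203.5,153)];ob=[(389,100.5),(517.5,201),(462,262.5),(334,174)]
O=tri(S[1],oa,S[2],ob);print('outer',O.round(1))
for i,p in((1,oa),(2,ob)):
  for z in (24,32):
    q=onz(S[i],p,z);L=[np.linalg.norm(q[k]-q[(k+1)%4]).round(1) for k in range(4)]
    ya=[np.degrees(np.arctan2(*(q[u]-q[v])[[1,0]])).round(1) for u,v in((0,1),(3,2))]
    print(i,z,q.mean(0).round(1),L,ya)
E
```

```text
tray [[4.128e+02 1.095e+02 1.600e+00 1.000e-01]
 [4.338e+02 5.910e+01 5.200e+00 3.000e-01]
 [5.557e+02 1.031e+02 9.300e+00 1.000e-01]]
[[414.5, 109.8, 5.0], [433.9, 59.1, 5.0]]
[[414.6, 109.0, 5.0], [433.5, 59.0, 5.0]]
7 [[534.1, 158.0, 10.0], [555.8, 103.2, 10.0]] 8 [[555.7, 103.0, 10.0]]
fin top w7 [[511.1, 136.4, 34.0], [524.7, 103.7, 34.0]]
pocket [[ 4.979e+02 -1.959e+02  2.810e+01  6.000e-01]
 [ 4.356e+02 -1.859e+02  2.870e+01  2.600e+00]
 [ 4.052e+02 -3.029e+02  3.540e+01  9.000e-01]
 [ 4.817e+02 -3.184e+02  3.430e+01  1.000e-01]]
1 [[497.4, -195.3, 24.0], [435.8, -184.9, 24.0], [404.9, -303.2, 33.0], [481.6, -318.6, 33.0]]
2 [[498.3, -196.9, 24.0], [433.5, -187.3, 24.0], [404.1, -304.5, 33.0], [481.7, -319.2, 33.0]]
outer [[ 5.176e+02 -1.722e+02  2.430e+01  1.000e-01]
 [ 4.824e+02 -3.556e+02  2.100e+01  1.000e-01]
 [ 3.917e+02 -3.383e+02  2.340e+01  1.000e-01]
 [ 4.257e+02 -1.544e+02  2.200e+01  5.000e-01]]
1 24 [ 454.6 -255.    24. ] [np.float64(185.9), np.float64(92.2), np.float64(186.5), np.float64(92.8)] [np.float64(79.1), np.float64(79.3)]
1 32 [ 455.9 -254.9   32. ] [np.float64(181.6), np.float64(90.1), np.float64(182.2), np.float64(90.7)] [np.float64(79.1), np.float64(79.3)]
2 24 [ 454.5 -254.4   24. ] [np.float64(184.5), np.float64(91.9), np.float64(186.9), np.float64(93.7)] [np.float64(79.0), np.float64(79.5)]
2 32 [ 455.2 -250.9   32. ] [np.float64(180.3), np.float64(89.8), np.float64(182.6), np.float64(91.5)] [np.float64(79.0), np.float64(79.5)]
```

The tray measures length 129.5 mm and z as expected. The dryer yaw is about 79°, the lip-to-stop distance 122.5 mm (123 expected), and the seat is near (454,-256). Next I'll look at the dryer once more with the tool turned to its own yaw, so any camera bias is the same as in the insertion pose.

apply_moves(
  rows=[
    [-0.15, -0.9, 0, 1],
    [-0.3, -1.8, 0, 2],
    [-0.45, -2.7, 0, 3],
    [-0.6, -3.6, 0, 4],
    [-0.75, -4.3, 0, 5],
  ],
)

```text
time_s: 9.75
tcp_pos: [469.4, -176.3, 247.9]
orientation: [0.862, 0.506, -0.0, -0.001]
contact_force: [0.4, 0.1, 0.8]
opening: 85.0
grasp_force: 0.0
```

apply_moves(
  rows=[
    [-0.15, -0.8, 0, 1],
    [-0.3, -1.7, 0, 2],
    [-0.43, -2.3, -0.1, 2.25],
    [-0.43, -2.3, -0.1, 2.25],
    [-0.43, -2.3, -0.1, 2.25],
  ],
)

```text
time_s: 10.25
tcp_pos: [448.2, -290.2, 242.7]
orientation: [0.775, 0.632, -0.0, -0.002]
contact_force: [0.3, -0.1, 0.0]
opening: 85.4
grasp_force: 0.0
```

```bash
python3 - <<'E'
from h import *
import pickle
s=snap('wrist','w9.png'); pickle.dump(s,open('w9.pkl','wb')); o=s['obs'];print(o['tcp_pos'],o['joint_vel'].round(3),np.degrees(2*np.arctan2(o['orientation'][1],o['orientation'][0])))
E
```

```text
[ 448.20688018 -290.1636943   242.6886783 ] [ 0.028 -0.011 -0.001  0.005  0.003 -0.002] 78.3576558142654
```

apply_moves(
  rows=[
    [0, 0.4, 0.8, 0],
    [0.6, 0.8, 1.2, 0],
    [0.8, 0.8, 1.2, 0],
    [0.8, 0.8, 1.2, 0],
    [0.8, 0.8, 1.2, 0],
  ],
)

```text
time_s: 10.8
tcp_pos: [488.2, -250.0, 302.7]
orientation: [0.774, 0.633, -0.001, -0.001]
contact_force: [-0.7, -0.2, -0.3]
opening: 85.4
grasp_force: 0.0
```

```bash
cat > d.py <<'E'
from h import *
import pickle
S={9:pickle.load(open('w9.pkl','rb'))}
S[10]=snap('wrist','w10.png'); pickle.dump(S[10],open('w10.pkl','wb')); o=S[10]['obs'];print(o['tcp_pos'],o['joint_vel'].round(3),o['time_s'])
def proj(s,P):
    f,A,o=cam(s); d=(np.array(P)-o)@A; return np.c_[s['cx']-f*d[:,0]/d[:,2],s['cy']+f*d[:,1]/d[:,2]]
P=[(517,-173,24),(482,-356,24),(391,-338,24),(426,-154,24),(498,-196,24),(434.5,-186,24),(404.5,-304,33),(481.7,-319,33)]
for i in (9,10):
    s=S[i]; print(i,'pred',proj(s,P).round(0).tolist())
    im=s['color'].astype(int); sat=im.max(2)-im.min(2); c0=proj(s,[(454,-256,24)])[0]
    for nm,m in (('white',(im.min(2)>185)&(sat<35)),('dark',(im.max(2)<150)&(im.min(2)>40)&(sat<40))):
        m=m.astype(np.uint8); m[262:]=0
        cs=[c for c in cv2.findContours(m,0,2)[0] if cv2.contourArea(c)>1500]
        for c in sorted(cs,key=lambda c:np.hypot(*(np.array(cv2.minAreaRect(c)[0])-c0)))[:1]:
            print(nm,cv2.contourArea(c),cv2.approxPolyDP(c,2.5,True).reshape(-1,2).tolist())
E
python3 d.py
```

```text
[ 488.1744597  -249.98650414  302.65514271] [-0.02  -0.001 -0.014  0.004  0.001 -0.001] 10.8
9 pred [[369.0, 30.0], [362.0, 246.0], [266.0, 247.0], [252.0, 30.0], [351.0, 66.0], [272.0, 70.0], [269.0, 214.0], [357.0, 214.0]]
white 10277.0 [[252, 31], [265, 245], [361, 245], [370, 34], [359, 30], [362, 65], [354, 71], [350, 208], [355, 208], [358, 213], [269, 215], [267, 202], [270, 201], [271, 209], [276, 207], [270, 65], [273, 86], [274, 68], [344, 67], [342, 55], [270, 57], [260, 54], [259, 49], [265, 47], [275, 51], [289, 48], [293, 51], [304, 48], [308, 51], [319, 48], [322, 51], [341, 50], [339, 35], [333, 29]]
dark 10520.5 [[358, 53], [319, 54], [353, 56], [352, 61], [344, 65], [351, 66], [350, 96], [349, 67], [274, 69], [280, 212], [278, 201], [276, 212], [271, 213], [270, 210], [269, 214], [357, 213], [349, 209], [351, 77], [353, 54]]
10 pred [[327.0, 94.0], [327.0, 261.0], [248.0, 261.0], [235.0, 94.0], [313.0, 121.0], [251.0, 124.0], [250.0, 236.0], [321.0, 236.0]]
white 14236.5 [[235, 95], [248, 260], [326, 260], [327, 94]]
dark 6520.0 [[313, 121], [253, 123], [256, 198], [250, 122], [257, 230], [250, 236], [320, 235], [314, 232], [312, 221]]
```

The fresh view agrees with the first dryer estimate to about 1 px. I'll go back to the tray and take the fin, closing across its 36 mm width.

apply_moves(
  rows=[
    [0.1, 0.95, -0.2, -1],
    [0.2, 1.9, -0.4, -2],
    [0.3, 2.8, -0.6, -3],
    [0.4, 3.7, -0.8, -4],
    [0.5, 4.6, -1, -5],
  ],
)

```text
time_s: 11.35
tcp_pos: [512.0, -26.3, 254.0]
orientation: [0.942, 0.335, -0.001, -0.0]
contact_force: [0.3, -0.3, 0.8]
opening: 85.7
grasp_force: 0.0
```

apply_moves(
  rows=[
    [0.1, 0.9, -0.2, -1],
    [0.15, 1.8, -0.4, -2],
    [0.18, 2.7, -0.8, -2.05],
    [0.18, 2.85, -1.2, -2.05],
    [0.18, 2.85, -1.6, -2.05],
  ],
)

```text
time_s: 11.85
tcp_pos: [521.1, 116.5, 173.6]
orientation: [0.979, 0.202, -0.001, -0.0]
contact_force: [-0.2, 0.2, -0.4]
opening: 85.4
grasp_force: 0.0
```

apply_moves(
  rows=[
    [0, 0, -0.3, 0],
    [0, 0, -0.4, 0],
    [0, 0, -0.4, 0],
    [0, 0, -0.4, 0],
  ],
)

```text
time_s: 12.25
tcp_pos: [522.5, 114.7, 155.6]
orientation: [0.98, 0.2, 0.0, 0.0]
contact_force: [0.4, -0.5, 0.4]
opening: 85.5
grasp_force: 0.0
```

```bash
cat > st.py <<'E'
from h import *
o=telemetry.get_obs();q=o['orientation'];print(o['time_s'],o['tcp_pos'].round(1),'yaw',np.degrees(2*np.arctan2(q[1],q[0])).round(2),o['joint_positions'].round(2),o['contact_force'].round(1),o['torque'].round(3),o['opening'],o['grasp_force'])
E
python3 st.py; python3 - <<'E'
from h import *
s=snap('wrist','w11.png')
def proj(s,P):
    f,A,o=cam(s); d=(np.array(P)-o)@A; return np.c_[s['cx']-f*d[:,0]/d[:,2],s['cy']+f*d[:,1]/d[:,2]]
print('pred tail, fin top',proj(s,[(534.1,158,10),(555.8,103.2,10),(516.,139,34),(529.2,106,34)]).round(0).tolist())
im=s['color'].astype(int); m=((im.min(2)>185)&(im.max(2)-im.min(2)<30)).astype(np.uint8)
for c in cv2.findContours(m,0,2)[0]:
    if cv2.contourArea(c)>600: print(cv2.contourArea(c),cv2.approxPolyDP(c,3,True).reshape(-1,2).tolist())
E
```

```text
12.25 [522.5 114.7 155.6] yaw 23.08 [ 0.22  0.38 -0.37  0.82 -0.    2.95] [ 0.4 -0.5  0.4] [ 0.043 -0.021  0.083] 85.54773813519951 0.0
pred tail, fin top [[260.0, 176.0], [348.0, 178.0], [273.0, 222.0], [330.0, 223.0]]
9823.0 [[347, 179], [309, 178], [309, 187], [302, 193], [329, 207], [330, 225], [328, 219], [276, 217], [274, 229], [272, 215], [261, 211], [262, 260], [274, 260], [272, 268], [264, 268], [262, 263], [262, 317], [267, 319], [267, 331], [332, 333], [338, 311]]
15758.0 [[639, 39], [538, 193], [522, 228], [525, 249], [535, 262], [638, 307], [639, 269], [597, 249], [582, 228], [580, 208], [639, 231]]
7098.5 [[560, 38], [548, 34], [525, 36], [509, 45], [494, 61], [485, 83], [485, 101], [492, 117], [506, 129], [529, 132], [555, 120], [572, 100], [578, 84], [578, 64], [571, 48]]
```

apply_moves(
  rows=[
    [0, 0.15, -0.3, -0.13],
    [0, 0.15, -0.7, -0.13],
    [0, 0.15, -1.1, -0.13],
    [0, 0.15, -1.4, -0.13],
    [0, 0.15, -1.42, -0.13],
  ],
)

```text
time_s: 12.8
tcp_pos: [521.7, 122.3, 83.4]
orientation: [0.982, 0.191, -0.001, 0.0]
contact_force: [-0.3, -0.0, -0.6]
opening: 85.5
grasp_force: 0.0
```

apply_moves(
  rows=[
    [0, 0, 0, 0],
    [0, 0, 0, 0],
  ],
)

```text
time_s: 13.0
tcp_pos: [523.5, 122.8, 85.5]
orientation: [0.981, 0.191, 0.001, -0.0]
contact_force: [-0.4, 1.2, 0.4]
opening: 85.2
grasp_force: 0.0
```

```bash
python3 st.py
```

```text
13.0 [523.5 122.8  85.5] yaw 22.08 [ 0.23  0.47 -0.45  0.65  0.    2.99] [-0.4  1.2  0.4] [ 0.01  -0.008  0.02 ] 85.22682831273823 0.0
```

apply_moves(
  rows=[
    [0, 0, 0, 0],
    [0, 0, 0, 0],
    [0, 0, 0, 0],
    [0, 0, 0, 0],
    [0, 0, 0, 0],
  ],
  gripper=0,
  squeeze=20,
)

```text
time_s: 13.5
tcp_pos: [522.7, 122.8, 84.7]
orientation: [0.981, 0.192, 0.0, -0.0]
contact_force: [-0.7, -0.3, 3.6]
opening: 35.7
grasp_force: 20.5
```

apply_moves(
  rows=[
    [0, 0, 0, 0],
    [0, 0, 0, 0],
    [0, 0, 0, 0],
    [0, 0, 0, 0],
    [0, 0, 0, 0],
  ],
)

```text
time_s: 14.0
tcp_pos: [522.7, 122.8, 84.7]
orientation: [0.981, 0.192, 0.0, -0.0]
contact_force: [-0.1, -0.5, 5.2]
opening: 35.6
grasp_force: 20.7
```

```bash
cat > tl.py <<'E'
from h import *
import sys
s=snap('wrist',sys.argv[1]+'.png')
im=s['color'].astype(int); m=((im.min(2)>150)&(im.max(2)-im.min(2)<30)).astype(np.uint8); m[250:]=0; m[:,:200]=0;m[:,430:]=0
cs=[c for c in cv2.findContours(m,0,2)[0] if cv2.contourArea(c)>600]
c=min(cs,key=lambda c:abs(cv2.minAreaRect(c)[0][0]-313)); print('tray blob',cv2.contourArea(c),cv2.approxPolyDP(c,2.5,True).reshape(-1,2).tolist())
E
python3 st.py; python3 tl.py w12
```

```text
14.0 [522.7 122.8  84.7] yaw 22.09 [ 0.23  0.47 -0.46  0.65  0.    2.99] [-0.1 -0.5  5.2] [ 0.003  0.246 -0.023] 35.64027270239968 20.67377597093582
tray blob 12123.0 [[222, 0], [223, 20], [271, 21], [273, 112], [278, 106], [285, 108], [284, 114], [273, 116], [274, 123], [276, 119], [279, 122], [278, 128], [279, 114], [285, 115], [283, 118], [288, 122], [292, 119], [287, 117], [292, 117], [292, 112], [296, 115], [288, 126], [282, 123], [283, 130], [291, 126], [287, 129], [291, 130], [279, 145], [277, 141], [276, 146], [327, 147], [329, 139], [325, 133], [330, 124], [331, 130], [341, 130], [342, 136], [346, 135], [345, 142], [340, 144], [338, 139], [332, 144], [332, 141], [332, 147], [336, 147], [334, 143], [338, 147], [347, 147], [353, 24], [396, 23], [350, 0]]
```

apply_moves(
  rows=[
    [0, 0, 0.1, 0],
    [0, 0, 0.3, 0],
    [0, 0, 0.6, 0],
    [0, 0, 1, 0],
    [0, 0, 1.4, 0],
  ],
)

```text
time_s: 14.55
tcp_pos: [522.1, 122.6, 155.1]
orientation: [0.981, 0.192, -0.0, 0.0]
contact_force: [-0.2, 1.2, -1.8]
opening: 35.9
grasp_force: 20.2
```

apply_moves(
  rows=[
    [-0.1, -0.6, 0.2, 0],
    [-0.2, -1.4, 0.4, 0],
    [-0.3, -1.8, 0.4, 0],
    [-0.3, -2, 0.4, 0],
    [-0.3, -2, 0.4, 0],
  ],
)

```text
time_s: 15.05
tcp_pos: [507.4, 21.8, 174.5]
orientation: [0.982, 0.191, 0.0, -0.0]
contact_force: [0.1, 0.5, -0.3]
opening: 35.8
grasp_force: 20.3
```

```bash
python3 st.py; python3 tl.py w13; python3 - <<'E'
import cv2,numpy as np
a=cv2.imread('pics/w12.png').astype(int);b=cv2.imread('pics/w13.png').astype(int)
for n,im in(('12',a),('13',b)):
    print(n,'col300',im[0:260:6,300].min(1).tolist())
    for r in (60,100): print(n,'row',r,np.where((im[r].min(1)>170)&(im[r].max(1)-im[r].min(1)<30)&(np.arange(640)>200)&(np.arange(640)<430))[0][[0,-1]])
E
```

```text
15.05 [507.4  21.8 174.5] yaw 21.98 [ 0.04  0.32 -0.41  0.84  0.    2.8 ] [ 0.1  0.5 -0.3] [-0.006 -0.063 -0.004] 35.83312734309687 20.338361263275146
tray blob 731.5 [[351, 217], [345, 229], [348, 235], [356, 238], [364, 248], [375, 249], [377, 218]]
12 col300 [159, 162, 163, 164, 158, 156, 154, 155, 157, 156, 157, 157, 155, 155, 154, 154, 154, 152, 152, 152, 151, 152, 153, 153, 153, 103, 153, 154, 113, 99, 98, 98, 99, 98, 98, 93, 123, 151, 151, 151, 151, 152, 149, 89]Traceback (most recent call last):
  File "<stdin>", line 5, in <module>
IndexError: index 0 is out of bounds for axis 0 with size 0
```

```bash
python3 - <<'E'
import cv2,numpy as np
for n in ('w12','w13'):
    im=cv2.imread('pics/%s.png'%n).astype(int)
    sat=im.max(2)-im.min(2); g=im.min(2); print(n)
    for r in range(4,300,9):
        print('%3d '%r+''.join('#' if sat[r,c]<28 and g[r,c]>170 else '+' if sat[r,c]<28 and g[r,c]>120 else 'o' if sat[r,c]<28 and g[r,c]>60 else 'x' if sat[r,c]<28 else '.' for c in range(200,430,4)))
E
```

```text
w12
  4 oooooo++++++++++++++++++++++++++++++++++ooooooooooooxxxxxx
 13 oooooo+++++++++++++++++++++++++++++++++++++++ooooooxxxxxoo
 22 ...ooo++++++++++++++++++++++++++++++++++++++++++++oxxoo...
 31 .......oooooooxxxo++++++++++++++++++++++oooooooooooo......
 40 .................o++++++++++++++++++++++..................
 49 .................o++++++++++++++++++++++..................
 58 .................o+++++++++++++++++++++...................
 67 .................o+++++++++++++++++++++...................
 76 .................o+++++++++++++++++++++...................
 85 .................o+++++++++++++++++++++...................
 94 .................o+++++++++++++++++++++...................
103 ..................+++++++++++++++++++++...................
112 ..................+++++++++++++++++++++...................
121 ..................+++++++++++++++++++++...................
130 ..................+++++++++++++++++++++...................
139 ..................++++++++++++++++++++....................
148 ..................o+++++++++++++++++++....................
157 .....................
[... 2365 characters left out ...]
.......
202 ..........................................................
211 .............oooooooooooooooooooooo.o.....................
220 ............o+++++++++++++++++++++++++#######.............
229 ...........o.++++++++##++++++++++++++########.............
238 .............o+++++++#++++++++++++++++++#####.............
247 .............o+++++++++++++++++++++++++++###..............
256 ..............+oooxxoo++++++++++++++++xxooo#..............
265 ........o..xxxoooxxoooooooooooooooooooxxxoooxxx...........
274 .......o..xxxoooxxxooooooooooooooooooooxxoooxxxx..........
283 ......o..xxxxoooxx+++++++++++++++++++++xxxoooxxxx.........
292 .......xxxxxxx+oxxo++++++++++++++++++++xxx+oxxxxxx........
```

The tray is held level in the fin grip with no droop. Carrying it over the dryer at the dryer's yaw, 13 mm towards +x of home.

apply_moves(
  rows=[
    [-0.1, -0.6, 0, 0.9],
    [-0.25, -1.3, 0, 1.8],
    [-0.4, -2, 0, 2.7],
    [-0.5, -2.7, 0, 3.6],
    [-0.6, -3.3, 0, 4.5],
  ],
)

```text
time_s: 15.6
tcp_pos: [477.8, -142.7, 174.1]
orientation: [0.873, 0.488, 0.0, -0.0]
contact_force: [-0.5, -0.9, -1.8]
opening: 35.5
grasp_force: 20.5
```

apply_moves(
  rows=[
    [-0.1, -0.5, 0, 0.9],
    [-0.2, -1, 0, 1.8],
    [-0.28, -1.19, 0, 2.7],
    [-0.28, -1.19, 0, 2.7],
    [-0.28, -1.19, 0, 2.7],
  ],
)

```text
time_s: 16.1
tcp_pos: [463.9, -200.9, 174.0]
orientation: [0.768, 0.64, 0.0, -0.0]
contact_force: [0.2, -0.0, -0.7]
opening: 35.6
grasp_force: 20.5
```

apply_moves(
  rows=[
    [0, 0, -0.2, 0],
    [0, 0, -0.3, 0],
    [0, 0, -0.3, 0],
  ],
)

```text
time_s: 16.4
tcp_pos: [462.8, -200.7, 158.0]
orientation: [0.768, 0.641, -0.001, -0.001]
contact_force: [-0.7, 1.0, -1.0]
opening: 35.1
grasp_force: 20.4
```

```bash
python3 st.py
```

```text
16.4 [ 462.8 -200.7  158. ] yaw 79.73 [-0.41  0.34 -0.44  0.8   0.    1.34] [-0.7  1.  -1. ] [-0.016  0.03   0.004] 35.06811246719389 20.44249713420868
```

apply_moves(
  rows=[
    [0, -0.04, -0.3, 0],
    [0, -0.04, -0.6, 0],
    [0, -0.04, -0.75, 0],
    [0, -0.04, -0.75, 0],
  ],
)

```text
time_s: 16.8
tcp_pos: [462.6, -203.2, 120.7]
orientation: [0.768, 0.641, -0.001, -0.001]
contact_force: [0.3, 0.4, -1.1]
opening: 35.4
grasp_force: 20.4
```

```bash
python3 st.py; python3 - <<'E'
from h import *
import pickle
s=snap('wrist','w14.png'); pickle.dump(s,open('w14.pkl','wb'))
im=s['color'].astype(int)
sat=im.max(2)-im.min(2); g=im.min(2)
for r in range(2,270,8):
    print('%3d '%r+''.join('#' if sat[r,c]<30 and g[r,c]>190 else '+' if sat[r,c]<30 and g[r,c]>130 else 'o' if sat[r,c]<30 and g[r,c]>60 else 'x' if sat[r,c]<30 else '.' for c in range(170,460,4)))
E
```

```text
16.8 [ 462.6 -203.2  120.7] yaw 79.7 [-0.41  0.38 -0.49  0.71  0.    1.34] [ 0.3  0.4 -1.1] [ 0.053  0.059 -0.003] 35.404655252999 20.449921488761902
  2 ......................................................................###
 10 ......................................................................###
 18 ......................................................................###
 26 ......................................................................###
 34 ......................................................................+##
 42 ......................................................................o##
 50 ......................................................................x##
 58 ......................................................................x##
 66 .......................................................................##
 74 .......................................................................##
 82 .......................................................................##
 90 .......................................................................##
 98 ..........
[... 1001 characters left out ...]
02 ...............###++++++++++++++++++++++++++++++++++++++###.............+
210 ...............###+++oooooooooooooooooo+++++++++++++++++###..............
218 ...............####+++++++###############+++++++++++####+##..............
226 ...............+###+++++++++++++##++++###+++++++++++o######..............
234 ................##+##+++++++++++++++++++++++++++++++o######..............
242 ................##+##++++++++++++++++++++++++++++++++#####...............
250 ................##+##++ooox+++++++++++++++++++xooo+++#####...............
258 ................#####+oooxxoooooooooooooooooo+xxooo+######...............
266 ................##xxxxooxxxoxxxxxxxxxxxxxxooooxxoooxxx####...............
```

```bash
python3 - <<'E'
import cv2,numpy as np
im=cv2.imread('pics/w14.png'); g=cv2.cvtColor(im,cv2.COLOR_BGR2GRAY).astype(float)
for r0,r1 in ((184,196),(222,230),(234,244)):
    p=g[r0:r1].mean(0)
    print(r0,'L',[(c,int(p[c])) for c in range(226,272,2)],'\n   R',[(c,int(p[c])) for c in range(362,416,2)])
p=g[:,290:340].mean(1); print([(r,int(p[r])) for r in range(156,262,2)])
E
```

```text
184 L [(226, 194), (228, 192), (230, 222), (232, 234), (234, 234), (236, 234), (238, 234), (240, 227), (242, 215), (244, 212), (246, 159), (248, 151), (250, 150), (252, 150), (254, 151), (256, 151), (258, 152), (260, 152), (262, 151), (264, 151), (266, 152), (268, 152), (270, 153)] 
   R [(362, 148), (364, 147), (366, 148), (368, 154), (370, 214), (372, 230), (374, 230), (376, 231), (378, 231), (380, 232), (382, 231), (384, 232), (386, 232), (388, 232), (390, 232), (392, 233), (394, 233), (396, 233), (398, 233), (400, 233), (402, 232), (404, 225), (406, 210), (408, 199), (410, 202), (412, 202), (414, 202)]
222 L [(226, 194), (228, 194), (230, 160), (232, 215), (234, 234), (236, 234), (238, 234), (240, 211), (242, 205), (244, 227), (246, 175), (248, 143), (250, 143), (252, 129), (254, 150), (256, 149), (258, 148), (260, 149), (262, 149), (264, 147), (266, 147), (268, 148), (270, 149)] 
   R [(362, 146), (364, 144), (366, 144), (368, 145), (370, 148), (372, 146), (374, 149), (376, 225), (378, 105), (380, 189), (382, 228), (384, 235), (386, 233), (388, 231), (390, 233), (392, 211), (394
[... 672 characters left out ...]
04, 178), (406, 172), (408, 178), (410, 187), (412, 195), (414, 201)]
[(156, 129), (158, 129), (160, 100), (162, 76), (164, 86), (166, 114), (168, 160), (170, 191), (172, 219), (174, 206), (176, 171), (178, 149), (180, 149), (182, 149), (184, 149), (186, 149), (188, 150), (190, 149), (192, 149), (194, 150), (196, 149), (198, 149), (200, 149), (202, 149), (204, 149), (206, 103), (208, 109), (210, 126), (212, 93), (214, 95), (216, 134), (218, 207), (220, 238), (222, 238), (224, 222), (226, 185), (228, 148), (230, 146), (232, 146), (234, 146), (236, 146), (238, 146), (240, 146), (242, 146), (244, 146), (246, 146), (248, 145), (250, 145), (252, 145), (254, 145), (256, 139), (258, 95), (260, 94)]
```

apply_moves(
  rows=[
    [0.025, 0, -0.03, 0],
    [0.025, 0, -0.07, 0],
    [0.025, 0, -0.07, 0],
    [0.025, 0, -0.07, 0],
  ],
)

```text
time_s: 17.25
tcp_pos: [464.8, -203.9, 118.5]
orientation: [0.768, 0.641, 0.0, 0.0]
contact_force: [-0.2, -0.5, -0.7]
opening: 35.3
grasp_force: 20.5
```

```bash
python3 st.py; python3 - <<'E'
from h import *
import pickle
s=pickle.load(open('w14.pkl','rb')); u=np.array([.181,.983]); seat=np.array([454,-255.8])
for r,z in ((168,24),(172,24),(206,31),(212,31),(216,36),(218,46),(226,46)):
    print(r,z,((onz(s,(315.5,r),z)[0][:2]-seat)@u).round(1))
for c,z in ((252,46),(377.3,46),(231.5,24),(402,24)): print(c,(onz(s,(c,232),z)[0][:2]-seat)@np.array([-.983,.181]))
E
```

```text
17.25 [ 464.8 -203.9  118.5] yaw 79.69 [-0.41  0.39 -0.49  0.7  -0.    1.34] [-0.2 -0.5 -0.7] [ 0.054 -0.036 -0.031] 35.2985447891349 20.464878380298615
168 24 95.5
172 24 93.4
206 31 77.3
212 31 74.0
216 36 73.6
218 46 76.2
226 46 72.2
252 30.144701944001525
377.3 -29.207122041016884
231.5 45.83886609560357
402 -47.19695635125146
```

apply_moves(
  rows=[
    [-0.01, 0, -0.02, 0],
    [-0.01, 0, -0.04, 0],
    [-0.01, 0, -0.06, 0],
    [-0.01, 0, -0.06, 0],
  ],
)

```text
time_s: 17.65
tcp_pos: [464.1, -203.9, 115.6]
orientation: [0.768, 0.641, -0.0, 0.0]
contact_force: [-0.7, -0.0, 2.5]
opening: 35.9
grasp_force: 20.9
```

apply_moves(
  rows=[
    [0, 0, -0.02, 0],
    [0, 0, -0.04, 0],
    [0, 0, -0.04, 0],
  ],
)

```text
time_s: 17.95
tcp_pos: [464.1, -204.7, 114.4]
orientation: [0.768, 0.64, -0.001, 0.001]
contact_force: [-3.9, -2.2, 9.6]
opening: 35.6
grasp_force: 21.9
```

```bash
python3 st.py
```

```text
17.95 [ 464.1 -204.7  114.4] yaw 79.65 [-0.41  0.39 -0.49  0.69 -0.    1.34] [-3.9 -2.2  9.6] [-0.259  0.727 -0.06 ] 35.59505267506973 21.89393162727356
```

First contact came at TCP z≈115.6, which is the stop wall as predicted, but the moment points to the left side. I'll back off 3 mm and check yaw and lateral fit by edge lines.

apply_moves(
  rows=[
    [0, 0, 0.04, 0],
    [0, 0, 0.08, 0],
    [0, 0, 0.08, 0],
  ],
)

```text
time_s: 18.25
tcp_pos: [464.3, -203.8, 117.3]
orientation: [0.768, 0.641, 0.0, 0.0]
contact_force: [1.0, -0.7, -1.1]
opening: 35.6
grasp_force: 20.8
```

```bash
python3 st.py; cat > e.py <<'E'
from h import *
import sys,pickle
s=snap('wrist',sys.argv[1]+'.png'); pickle.dump(s,open(sys.argv[1]+'.pkl','wb'))
g=cv2.cvtColor(s['color'],cv2.COLOR_RGB2GRAY).astype(float)
for r in range(170,350,12):
    p=g[r-2:r+3].mean(0); d=np.abs(np.convolve(p,[1,1,0,-1,-1],'same'))/2
    pk=[c for c in range(195,435) if d[c]>14 and d[c]==d[c-3:c+4].max()]
    print(r,[(c,int(p[c-3]),int(p[c+3])) for c in pk if c<275 or c>352])
E
python3 e.py w15
```

```text
18.25 [ 464.3 -203.8  117.3] yaw 79.7 [-0.41  0.39 -0.49  0.69  0.    1.34] [ 1.  -0.7 -1.1] [ 0.087 -0.021  0.002] 35.593672281479265 20.767599642276764
170 [(220, 197, 142), (270, 146, 190), (399, 133, 162), (406, 156, 201)]
182 [(220, 196, 156), (226, 156, 232), (238, 201, 154), (373, 202, 149), (381, 149, 146), (394, 149, 232), (404, 232, 202)]
194 [(224, 193, 233), (238, 219, 201), (244, 201, 150), (371, 145, 230), (403, 231, 197)]
206 [(225, 193, 233), (236, 233, 125), (388, 131, 231), (402, 232, 190)]
218 [(226, 193, 233), (233, 233, 206), (242, 229, 147), (252, 136, 145), (272, 145, 216), (378, 132, 235), (393, 218, 232), (401, 232, 179)]
230 [(226, 193, 233), (234, 233, 210), (245, 232, 129), (252, 118, 147), (377, 142, 236), (391, 230, 231), (400, 231, 166)]
242 [(227, 191, 233), (235, 233, 214), (249, 239, 128), (377, 141, 235), (390, 229, 231), (399, 231, 177)]
254 [(228, 190, 233), (236, 233, 218), (250, 240, 127), (258, 147, 81), (270, 82, 13), (357, 12, 81), (368, 81, 142), (376, 140, 234), (389, 229, 233), (398, 231, 187)]
266 [(229, 191, 232), (242, 204, 17), (254, 16, 81), (266, 81, 14), (361, 13, 81), (373, 81, 17), (385, 17, 226), (396, 232, 195), (410, 167, 195)]
278 [(230, 191, 232), (236, 232, 18), (250, 18, 81), (263, 81, 13), (272, 11, 97), (354, 97, 11), (364, 13, 81), (377, 82, 18), (390, 19, 231), (412, 171, 198)]
290 [(227, 195, 122), (232, 105, 17), (253, 60, 117), (260, 116, 23), (272, 12, 238), (354, 240, 11), (367, 23, 115), (374, 116, 54), (380, 54, 17), (396, 16, 160)]
302 [(196, 34, 194), (219, 179, 16), (274, 11, 234), (353, 234, 9), (408, 16, 156), (431, 200, 40)]
314 [(261, 14, 59), (266, 53, 13), (272, 13, 244), (355, 244, 11), (361, 11, 26)]
326 [(262, 16, 58), (269, 42, 150), (357, 173, 16)]
338 [(213, 61, 17), (260, 18, 122), (267, 115, 227), (367, 157, 16), (414, 17, 47)]
```

apply_moves(
  rows=[
    [-0.025, 0, 0, 0],
    [-0.025, 0, -0.03, 0],
    [-0.025, 0, -0.05, 0],
    [-0.025, 0, -0.05, 0],
  ],
)

```text
time_s: 18.7
tcp_pos: [462.8, -203.7, 114.7]
orientation: [0.768, 0.641, -0.0, -0.0]
contact_force: [-0.5, 0.4, -0.6]
opening: 35.6
grasp_force: 20.8
```

```bash
python3 st.py
```

```text
18.7 [ 462.8 -203.7  114.7] yaw 79.69 [-0.41  0.39 -0.5   0.69  0.    1.34] [-0.5  0.4 -0.6] [ 0.078  0.053 -0.029] 35.584931710294065 20.819595158100128
```

apply_moves(
  rows=[
    [0, 0, -0.02, 0],
    [0, 0, -0.03, 0],
    [0, 0, -0.03, 0],
  ],
)

```text
time_s: 19.0
tcp_pos: [462.7, -203.9, 114.3]
orientation: [0.768, 0.641, -0.0, 0.0]
contact_force: [-3.4, -0.6, 8.4]
opening: 35.7
grasp_force: 21.8
```

```bash
python3 st.py; python3 e.py w16
```

```text
19.0 [ 462.7 -203.9  114.3] yaw 79.68 [-0.41  0.39 -0.5   0.69 -0.    1.34] [-3.4 -0.6  8.4] [0.238 0.65  0.034] 35.66597457034284 21.84933364391327
170 [(222, 198, 145), (268, 146, 191), (404, 134, 160), (410, 160, 203)]
182 [(222, 197, 161), (397, 149, 198), (408, 233, 203)]
194 [(225, 193, 234), (238, 234, 152), (371, 147, 230), (382, 231, 198), (391, 214, 232), (407, 232, 199)]
206 [(226, 193, 234), (237, 234, 139), (392, 139, 231), (407, 232, 195)]
218 [(227, 193, 234), (235, 234, 215), (243, 229, 146), (252, 132, 145), (271, 146, 217), (378, 135, 226), (384, 226, 235), (397, 227, 233), (406, 231, 185)]
230 [(228, 191, 234), (236, 234, 218), (246, 232, 138), (252, 138, 147), (273, 147, 149), (377, 143, 128), (381, 85, 235), (393, 231, 232), (405, 228, 172)]
242 [(229, 192, 234), (236, 234, 205), (245, 230, 205), (250, 200, 137), (380, 99, 234), (395, 226, 232), (403, 232, 178)]
254 [(229, 194, 234), (237, 234, 210), (251, 239, 142), (258, 147, 81), (270, 83, 13), (357, 13, 81), (368, 81, 143), (379, 97, 233), (394, 224, 233), (402, 233, 186)]
266 [(230, 195, 233), (242, 173, 17), (254, 17, 82), (266, 81, 14), (361, 14, 81), (373, 81, 16), (385, 17, 231), (393, 222, 233), (400, 233, 196)]
278 [(231, 193, 232), (236, 232, 18), (250, 18, 81), (263, 81, 13), (272, 13, 96), (354, 98, 11), (364, 15, 82), (377, 82, 18), (391, 19, 234), (399, 234, 197)]
290 [(231, 147, 17), (252, 50, 117), (260, 117, 23), (271, 12, 229), (355, 144, 12), (367, 23, 116), (374, 116, 55), (380, 55, 17), (395, 18, 155)]
302 [(196, 34, 196), (219, 179, 17), (274, 12, 235), (353, 235, 11), (408, 17, 166), (431, 201, 39)]
314 [(261, 13, 54), (266, 53, 12), (272, 12, 245), (355, 245, 11)]
326 [(262, 16, 58), (270, 12, 159), (357, 157, 16)]
338 [(213, 61, 17), (260, 17, 121), (267, 115, 241), (360, 224, 115), (367, 157, 17), (414, 18, 48)]
```

apply_moves(
  rows=[
    [0, 0, 0.03, 0],
    [0.01, 0, 0.03, 0],
    [0.01, 0, 0, 0],
    [0.01, 0, -0.02, 0],
    [0.01, 0, -0.04, 0],
  ],
)

```text
time_s: 19.55
tcp_pos: [463.8, -204.1, 114.0]
orientation: [0.768, 0.641, 0.0, 0.001]
contact_force: [-8.2, 3.0, 32.6]
opening: 35.6
grasp_force: 24.4
```

```bash
python3 st.py
```

```text
19.55 [ 463.8 -204.1  114. ] yaw 79.68 [-0.41  0.39 -0.5   0.68 -0.    1.34] [-8.2  3.  32.6] [ 0.709  1.785 -0.101] 35.579500663889156 24.445543885231018
```

apply_moves(
  rows=[
    [0, 0, -0.02, 0],
    [0, 0, -0.02, 0],
  ],
)

```text
time_s: 19.75
tcp_pos: [463.7, -204.1, 113.8]
orientation: [0.768, 0.641, 0.0, 0.001]
contact_force: [-7.4, 2.5, 30.6]
opening: 35.8
grasp_force: 24.4
```

```bash
python3 st.py
```

```text
19.75 [ 463.7 -204.1  113.8] yaw 79.68 [-0.41  0.39 -0.5   0.68 -0.    1.34] [-7.4  2.5 30.6] [ 0.674  1.808 -0.054] 35.79010487204008 24.407714903354645
```

The pad grip is too stiff for the stop wall to tip the tray: 30 N gave almost no rotation. I'll ease the press, then slacken the grip slightly so the tray pivots on the stop wall between the pads.

apply_moves(
  rows=[
    [0, 0, 0.02, 0],
    [0, 0, 0.02, 0],
  ],
)

```text
time_s: 19.95
tcp_pos: [463.7, -204.1, 113.9]
orientation: [0.768, 0.641, 0.0, 0.001]
contact_force: [-6.6, 2.3, 23.8]
opening: 35.4
grasp_force: 23.6
```

apply_moves(
  rows=[
    [0, 0, 0, 0],
    [0, 0, 0, 0],
  ],
  gripper=0.38,
)

```text
time_s: 20.15
tcp_pos: [463.7, -204.1, 113.9]
orientation: [0.768, 0.641, 0.0, 0.001]
contact_force: [-6.7, 2.0, 22.0]
opening: 36.0
grasp_force: 23.6
```

apply_moves(
  rows=[
    [0, 0, 0, 0],
    [0, 0, 0, 0],
  ],
  gripper=0.4,
)

```text
time_s: 20.35
tcp_pos: [463.7, -204.1, 113.8]
orientation: [0.768, 0.641, 0.0, 0.001]
contact_force: [-6.2, 2.2, 22.9]
opening: 35.6
grasp_force: 23.6
```

```bash
python3 st.py
```

```text
20.35 [ 463.7 -204.1  113.8] yaw 79.68 [-0.41  0.39 -0.5   0.68 -0.    1.34] [-6.2  2.2 22.9] [ 0.439  1.336 -0.043] 35.60104893417864 23.564980924129486
```

apply_moves(
  rows=[
    [0, 0, 0.02, 0],
    [0, 0, 0.02, 0],
  ],
)

```text
time_s: 20.55
tcp_pos: [463.8, -204.1, 114.0]
orientation: [0.768, 0.641, 0.0, 0.001]
contact_force: [-4.1, 1.7, 15.1]
opening: 35.4
grasp_force: 22.7
```

apply_moves(
  rows=[
    [0, 0, 0, 0],
    [0, 0, 0, 0],
  ],
  gripper=0.415,
)

```text
time_s: 20.75
tcp_pos: [463.8, -204.1, 113.9]
orientation: [0.768, 0.641, 0.0, 0.001]
contact_force: [-4.0, 0.8, 15.4]
opening: 35.9
grasp_force: 21.3
```

apply_moves(
  rows=[
    [0, 0, 0, 0],
    [0, 0, 0, 0],
  ],
  gripper=0.425,
)

```text
time_s: 20.95
tcp_pos: [463.7, -203.9, 112.2]
orientation: [0.768, 0.641, 0.0, 0.0]
contact_force: [1.2, 1.1, 0.9]
opening: 36.1
grasp_force: 0.3
```

```bash
python3 st.py; python3 e.py w17 | head -8
```

```text
20.95 [ 463.7 -203.9  112.2] yaw 79.69 [-0.41  0.39 -0.5   0.68  0.    1.34] [1.2 1.1 0.9] [-0.042 -0.112 -0.005] 36.142311770735084 0.2695179171860218
170 [(219, 197, 137), (266, 138, 164), (408, 125, 202)]
182 [(219, 197, 148), (268, 152, 187), (273, 202, 233), (404, 149, 225)]
194 [(223, 150, 234), (230, 234, 201), (239, 217, 151), (370, 148, 216), (381, 230, 181), (388, 181, 198), (394, 198, 216), (400, 216, 232), (407, 232, 202)]
206 [(223, 193, 234), (234, 234, 153), (391, 147, 232), (406, 233, 195)]
218 [(224, 193, 233), (232, 233, 214), (240, 229, 146), (245, 143, 136), (268, 132, 169), (378, 117, 176), (383, 210, 228), (396, 223, 233), (405, 233, 185)]
230 [(225, 191, 234), (233, 234, 218), (243, 232, 141), (251, 121, 147), (271, 146, 205), (380, 138, 235), (392, 231, 232), (404, 231, 171), (411, 176, 202)]
242 [(226, 192, 234), (234, 234, 221), (246, 235, 110), (252, 110, 147), (379, 137, 234), (394, 227, 233), (403, 230, 175)]
254 [(227, 193, 234), (234, 234, 208), (249, 240, 128), (257, 148, 82), (269, 81, 13), (358, 13, 82), (369, 81, 143), (378, 136, 233), (393, 226, 233), (401, 233, 187)]
```

apply_moves(
  rows=[
    [0, 0, 0, 0],
    [0, 0, 0, 0],
    [0, 0, 0, 0],
    [0, 0, 0, 0],
  ],
  gripper=0,
  squeeze=20,
)

```text
time_s: 21.4
tcp_pos: [463.7, -203.9, 112.2]
orientation: [0.768, 0.641, 0.0, 0.0]
contact_force: [1.9, -1.0, 0.4]
opening: 35.6
grasp_force: 20.7
```

```bash
python3 st.py; python3 - <<'E'
from h import *
s=snap('wrist','w18.png')
for n in ('w15','w17','w18'):
    g=cv2.cvtColor(cv2.imread('pics/%s.png'%n),cv2.COLOR_BGR2GRAY).astype(float)
    p=g[:,290:340].mean(1); print(n,[(r,int(p[r])) for r in range(160,262,3)])
E
```

```text
21.4 [ 463.7 -203.9  112.2] yaw 79.7 [-0.41  0.39 -0.5   0.68  0.    1.34] [ 1.9 -1.   0.4] [-0.006 -0.155  0.028] 35.60947695431826 20.747544689947972
w15 [(160, 116), (163, 82), (166, 98), (169, 162), (172, 207), (175, 220), (178, 197), (181, 149), (184, 148), (187, 148), (190, 149), (193, 149), (196, 149), (199, 148), (202, 148), (205, 149), (208, 94), (211, 94), (214, 98), (217, 181), (220, 240), (223, 240), (226, 239), (229, 176), (232, 143), (235, 143), (238, 143), (241, 143), (244, 143), (247, 143), (250, 143), (253, 143), (256, 119), (259, 95)]
w17 [(160, 129), (163, 83), (166, 88), (169, 129), (172, 180), (175, 210), (178, 211), (181, 224), (184, 191), (187, 151), (190, 149), (193, 150), (196, 150), (199, 150), (202, 149), (205, 149), (208, 150), (211, 97), (214, 97), (217, 110), (220, 217), (223, 242), (226, 242), (229, 237), (232, 164), (235, 144), (238, 144), (241, 144), (244, 144), (247, 144), (250, 144), (253, 144), (256, 144), (259, 105)]
w18 [(160, 129), (163, 82), (166, 87), (169, 129), (172, 179), (175, 210), (178, 211), (181, 216), (184, 186), (187, 150), (190, 149), (193, 149), (196, 150), (199, 150), (202, 150), (205, 150), (208, 150), (211, 95), (214, 97), (217, 109), (220, 216), (223, 242), (226, 242), (229, 237), (232, 165), (235, 143), (238, 144), (241, 144), (244, 144), (247, 143), (250, 144), (253, 143), (256, 143), (259, 105)]
```

The pads relaxed, the tray pivoted nose-down onto the pocket floor, and I gripped it again at 20 N in that tilted pose. Now I'll raise it a touch and slide the nose under the lip.

apply_moves(
  rows=[
    [-0.012, 0, 0.025, 0],
    [-0.02, -0.05, 0.025, 0],
    [-0.03, -0.1, 0.025, 0],
    [-0.035, -0.13, 0.025, 0],
    [-0.035, -0.13, 0.025, 0],
  ],
)

```text
time_s: 21.95
tcp_pos: [461.5, -210.6, 113.4]
orientation: [0.768, 0.641, -0.0, -0.0]
contact_force: [-0.2, 0.8, -0.2]
opening: 35.5
grasp_force: 20.6
```

```bash
python3 st.py
```

```text
21.95 [ 461.5 -210.6  113.4] yaw 79.66 [-0.43  0.39 -0.49  0.69 -0.    1.32] [-0.2  0.8 -0.2] [ 0.084 -0.009  0.013] 35.506364183437825 20.565259924333077
```

apply_moves(
  rows=[
    [-0.005, -0.03, 0, 0],
    [-0.01, -0.06, 0, 0],
    [-0.015, -0.08, 0, 0],
    [-0.015, -0.08, 0, 0],
  ],
)

```text
time_s: 22.35
tcp_pos: [460.9, -214.5, 113.5]
orientation: [0.768, 0.641, -0.0, 0.0]
contact_force: [-0.1, 0.2, -1.3]
opening: 35.6
grasp_force: 20.6
```

```bash
python3 st.py; python3 e.py w19 | sed -n '2,8p'; python3 - <<'E'
from h import *
g=cv2.cvtColor(cv2.imread('pics/w19.png'),cv2.COLOR_BGR2GRAY).astype(float)
p=g[:,290:340].mean(1); print([(r,int(p[r])) for r in range(140,262,3)])
E
```

```text
22.35 [ 460.9 -214.5  113.5] yaw 79.68 [-0.44  0.39 -0.49  0.69 -0.    1.32] [-0.1  0.2 -1.3] [ 0.094 -0.034 -0.017] 35.63344909850648 20.56575447320938
182 [(221, 200, 147), (401, 149, 233), (409, 233, 199)]
194 [(224, 196, 235), (233, 234, 143), (246, 146, 138), (274, 148, 209), (382, 143, 134), (398, 148, 234), (408, 234, 192)]
206 [(225, 192, 236), (234, 236, 147), (255, 107, 69), (368, 83, 112), (373, 112, 169), (380, 187, 145), (389, 164, 177), (398, 194, 232), (407, 231, 181)]
218 [(226, 192, 234), (234, 235, 212), (242, 229, 146), (248, 146, 130), (270, 135, 168), (381, 120, 224), (397, 227, 233), (406, 232, 171)]
230 [(227, 192, 235), (235, 236, 216), (245, 231, 141), (252, 132, 148), (272, 147, 188), (378, 166, 181), (396, 226, 233), (405, 231, 180)]
242 [(228, 192, 235), (236, 235, 220), (248, 233, 130), (380, 160, 234), (395, 224, 234), (403, 234, 191)]
254 [(229, 195, 234), (237, 234, 224), (250, 237, 141), (258, 149, 83), (270, 83, 13), (357, 13, 83), (369, 83, 144), (379, 100, 234), (394, 223, 234), (402, 234, 197), (415, 171, 194)]
[(140, 114), (143, 83), (146, 115), (149, 148), (152, 172), (155, 196), (158, 196), (161, 204), (164, 205), (167, 206), (170, 207), (173, 208), (176, 215), (179, 195), (182, 153), (185, 152), (188, 130), (191, 134), (194, 184), (197, 153), (200, 146), (203, 140), (206, 61), (209, 56), (212, 94), (215, 99), (218, 149), (221, 240), (224, 243), (227, 243), (230, 219), (233, 154), (236, 145), (239, 145), (242, 145), (245, 145), (248, 145), (251, 145), (254, 145), (257, 145), (260, 99)]
```

apply_moves(
  rows=[
    [-0.003, -0.015, 0, 0],
    [-0.005, -0.03, 0, 0],
    [-0.005, -0.03, 0, 0],
  ],
)

```text
time_s: 22.7
tcp_pos: [460.7, -215.9, 113.5]
orientation: [0.768, 0.641, -0.0, 0.0]
contact_force: [0.2, -0.4, -0.8]
opening: 35.6
grasp_force: 20.6
```

apply_moves(
  rows=[
    [0, 0, -0.02, 0],
    [0, 0, -0.04, 0],
    [0, 0, -0.06, 0],
    [0, 0, -0.06, 0],
  ],
)

```text
time_s: 23.1
tcp_pos: [460.8, -215.6, 110.6]
orientation: [0.768, 0.641, 0.0, -0.0]
contact_force: [-0.4, 1.1, 1.8]
opening: 35.6
grasp_force: 20.7
```

```bash
python3 st.py
```

```text
23.1 [ 460.8 -215.6  110.6] yaw 79.71 [-0.44  0.4  -0.49  0.68  0.    1.31] [-0.4  1.1  1.8] [ 0.142 -0.032 -0.026] 35.59993146605989 20.730288326740265
```

apply_moves(
  rows=[
    [0, 0, -0.01, 0],
    [0, 0, -0.02, 0],
    [0, 0, -0.03, 0],
    [0, 0, -0.03, 0],
  ],
)

```text
time_s: 23.5
tcp_pos: [460.7, -215.7, 109.0]
orientation: [0.768, 0.641, 0.0, -0.0]
contact_force: [-0.0, 2.7, 1.4]
opening: 35.8
grasp_force: 20.8
```

```bash
python3 st.py; python3 e.py w20 | sed -n '2,8p'; python3 - <<'E'
from h import *
g=cv2.cvtColor(cv2.imread('pics/w20.png'),cv2.COLOR_BGR2GRAY).astype(float)
p=g[:,290:340].mean(1); print([(r,int(p[r])) for r in range(140,262,3)])
E
```

```text
23.5 [ 460.7 -215.7  109. ] yaw 79.7 [-0.44  0.4  -0.5   0.68  0.    1.31] [-0.   2.7  1.4] [0.233 0.002 0.002] 35.7707809133231 20.787280797958374
182 [(218, 201, 146), (408, 151, 222), (412, 233, 202)]
194 [(219, 199, 144), (231, 159, 147), (244, 147, 139), (268, 148, 209), (384, 143, 133), (402, 139, 234), (411, 232, 195)]
206 [(223, 191, 236), (231, 236, 142), (253, 107, 78), (271, 82, 132), (374, 98, 120), (381, 129, 118), (385, 109, 147), (400, 147, 233), (410, 230, 184)]
218 [(223, 196, 235), (232, 236, 212), (236, 183, 163), (247, 150, 106), (271, 130, 158), (380, 120, 138), (393, 198, 215), (400, 219, 234), (409, 229, 175)]
230 [(224, 195, 236), (233, 236, 223), (243, 233, 141), (251, 123, 150), (273, 150, 189), (382, 133, 223), (398, 230, 233), (407, 232, 181)]
242 [(225, 195, 236), (233, 236, 210), (246, 234, 113), (381, 212, 221), (397, 228, 235), (406, 234, 190)]
254 [(226, 195, 234), (234, 234, 214), (249, 239, 129), (258, 151, 83), (270, 84, 12), (357, 13, 83), (369, 84, 146), (381, 85, 233), (396, 227, 234), (405, 233, 195)]
[(140, 103), (143, 94), (146, 137), (149, 148), (152, 151), (155, 151), (158, 156), (161, 185), (164, 200), (167, 201), (170, 202), (173, 203), (176, 210), (179, 190), (182, 153), (185, 153), (188, 131), (191, 131), (194, 194), (197, 218), (200, 226), (203, 239), (206, 83), (209, 56), (212, 85), (215, 97), (218, 135), (221, 235), (224, 242), (227, 240), (230, 186), (233, 147), (236, 147), (239, 147), (242, 147), (245, 147), (248, 147), (251, 147), (254, 147), (257, 147), (260, 100)]
```

apply_moves(
  rows=[
    [0.002, 0.01, 0, 0],
    [0.004, 0.02, -0.01, 0],
    [0.004, 0.02, -0.02, 0],
    [0.004, 0.02, -0.03, 0],
    [0.004, 0.02, -0.03, 0],
  ],
)

```text
time_s: 24.05
tcp_pos: [460.9, -215.1, 107.5]
orientation: [0.768, 0.641, -0.0, 0.0]
contact_force: [-0.3, -0.9, 0.3]
opening: 35.5
grasp_force: 20.7
```

```bash
python3 st.py
```

```text
24.05 [ 460.9 -215.1  107.5] yaw 79.68 [-0.44  0.4  -0.5   0.67 -0.    1.31] [-0.3 -0.9  0.3] [-0.326  0.149 -0.088] 35.529347611044855 20.707356333732605
```

apply_moves(
  rows=[
    [0, 0, -0.01, 0],
    [0, 0, -0.02, 0],
    [0, 0, -0.02, 0],
  ],
)

```text
time_s: 24.35
tcp_pos: [460.9, -214.9, 106.5]
orientation: [0.768, 0.641, -0.0, 0.0]
contact_force: [-0.3, -1.4, 1.9]
opening: 35.2
grasp_force: 20.7
```

```bash
python3 st.py; python3 e.py w21 | sed -n '2,8p'; python3 - <<'E'
from h import *
g=cv2.cvtColor(cv2.imread('pics/w21.png'),cv2.COLOR_BGR2GRAY).astype(float)
p=g[:,290:340].mean(1); print([(r,int(p[r])) for r in range(140,262,3)])
E
```

```text
24.35 [ 460.9 -214.9  106.5] yaw 79.69 [-0.44  0.4  -0.5   0.67 -0.    1.31] [-0.3 -1.4  1.9] [-0.332  0.094 -0.014] 35.187254904406615 20.72981983423233
182 [(217, 201, 149), (267, 154, 188), (273, 188, 171), (412, 151, 171), (417, 213, 205)]
194 [(217, 199, 142), (230, 157, 133), (243, 138, 121), (267, 126, 145), (405, 150, 233), (412, 233, 195)]
206 [(221, 194, 235), (230, 236, 145), (244, 149, 135), (270, 138, 236), (388, 138, 147), (401, 148, 233), (411, 233, 185)]
218 [(222, 193, 235), (231, 236, 174), (247, 144, 122), (271, 124, 141), (381, 127, 126), (400, 147, 233), (410, 232, 174)]
230 [(223, 193, 236), (231, 236, 212), (241, 231, 147), (251, 97, 152), (375, 149, 140), (384, 87, 231), (400, 225, 233), (409, 231, 177)]
242 [(224, 194, 236), (232, 236, 215), (244, 234, 128), (251, 111, 152), (379, 142, 119), (383, 85, 231), (399, 223, 234), (408, 231, 185)]
254 [(225, 196, 234), (233, 234, 218), (247, 238, 81), (248, 239, 82), (258, 152, 83), (270, 83, 13), (357, 14, 83), (368, 84, 147), (382, 89, 230), (398, 222, 233), (406, 234, 195)]
[(140, 127), (143, 84), (146, 100), (149, 143), (152, 149), (155, 151), (158, 151), (161, 151), (164, 169), (167, 192), (170, 200), (173, 202), (176, 203), (179, 211), (182, 187), (185, 153), (188, 153), (191, 127), (194, 130), (197, 193), (200, 212), (203, 218), (206, 238), (209, 140), (212, 56), (215, 95), (218, 112), (221, 221), (224, 240), (227, 226), (230, 168), (233, 148), (236, 148), (239, 148), (242, 148), (245, 148), (248, 148), (251, 148), (254, 148), (257, 148), (260, 114)]
```

apply_moves(
  rows=[
    [0, 0, -0.01, 0],
    [0, 0, -0.02, 0],
    [0, 0, -0.02, 0],
  ],
)

```text
time_s: 24.7
tcp_pos: [460.9, -214.8, 106.1]
orientation: [0.768, 0.641, 0.0, 0.0]
contact_force: [-1.2, -0.1, 6.5]
opening: 35.5
grasp_force: 21.3
```

```bash
python3 st.py
```

```text
24.7 [ 460.9 -214.8  106.1] yaw 79.7 [-0.44  0.4  -0.5   0.67  0.    1.31] [-1.2 -0.1  6.5] [-0.208  0.398  0.006] 35.545017195097415 21.280432641506195
```

apply_moves(
  rows=[
    [0, 0, -0.01, 0],
    [0, 0, -0.02, 0],
    [0, 0, -0.02, 0],
  ],
)

```text
time_s: 25.0
tcp_pos: [460.9, -214.8, 106.1]
orientation: [0.768, 0.641, 0.0, 0.0]
contact_force: [-4.5, 0.8, 13.6]
opening: 35.7
grasp_force: 22.2
```

```bash
python3 st.py
```

```text
25.0 [ 460.9 -214.8  106.1] yaw 79.7 [-0.44  0.4  -0.5   0.67  0.    1.31] [-4.5  0.8 13.6] [ 0.074  0.853 -0.018] 35.687359390104554 22.15957224369049
```

TCP stopped at z=106.1 with the contact force directly under the fin, which is the computed seated height of about 106.05. Releasing, backing straight up and verifying.

apply_moves(
  rows=[
    [0, 0, 0.02, 0],
    [0, 0, 0.02, 0],
  ],
)

```text
time_s: 25.2
tcp_pos: [460.9, -214.8, 106.1]
orientation: [0.768, 0.641, 0.0, 0.0]
contact_force: [-1.6, 0.7, 8.1]
opening: 35.3
grasp_force: 21.5
```

apply_moves(
  rows=[
    [0, 0, 0, 0],
    [0, 0, 0, 0],
    [0, 0, 0, 0],
  ],
  gripper=0.6,
)

```text
time_s: 25.5
tcp_pos: [460.8, -214.6, 105.2]
orientation: [0.768, 0.641, 0.0, -0.0]
contact_force: [-0.2, 0.2, -0.8]
opening: 51.0
grasp_force: 0.0
```

apply_moves(
  rows=[
    [0, 0, 0.2, 0],
    [0, 0, 0.7, 0],
    [0, 0, 1.5, 0],
    [0, -0.4, 2.4, 0],
    [-0.1, -1.2, 2.8, 0],
  ],
)

```text
time_s: 26.0
tcp_pos: [457.7, -274.4, 250.4]
orientation: [0.766, 0.642, 0.002, 0.003]
contact_force: [1.8, -1.5, -0.0]
opening: 51.3
grasp_force: 0.0
```

apply_moves(
  rows=[
    [0, -0.3, 0, 0],
    [0, -0.3, 0, 0],
    [0, -0.3, 0, 0],
  ],
)

```text
time_s: 26.3
tcp_pos: [455.1, -289.1, 244.5]
orientation: [0.768, 0.64, -0.0, -0.001]
contact_force: [-0.2, -0.2, -0.3]
opening: 51.2
grasp_force: 0.0
```

```bash
python3 st.py; python3 - <<'E'
from h import *
import pickle
s=snap('wrist','w22.png'); pickle.dump(s,open('w22.pkl','wb'))
im=s['color'].astype(int); sat=im.max(2)-im.min(2); g=im.min(2)
def proj(s,P):
    f,A,o=cam(s); d=(np.array(P)-o)@A; return np.c_[s['cx']-f*d[:,0]/d[:,2],s['cy']+f*d[:,1]/d[:,2]]
u=np.array([.181,.983]);v=np.array([-.983,.181]);c=np.array([453.9,-255.9])
P=lambda a,b,z:np.r_[c+a*u+b*v,z]
for n,q in (('stop floor',P(66.5,0,24)),('stop top',P(66.5,0,31)),('tail top',P(65,0,34)),('fin top+',P(45,0,58)),('fin top-',P(35,0,58)),('slab/nose step',P(-49,0,34)),('lip edge top',P(-56.5,0,37)),('lip edge bot',P(-56.5,0,33)),('housing',P(95,0,24))): print(n,proj(s,[q]).round(1).tolist())
gr=cv2.cvtColor(s['color'],cv2.COLOR_RGB2GRAY).astype(float); p=gr[:,295:330].mean(1); print([(r,int(p[r])) for r in range(20,262,3)])
for r in range(20,262,7):
    print('%3d '%r+''.join('#' if sat[r,c]<30 and g[r,c]>190 else '+' if sat[r,c]<30 and g[r,c]>130 else 'o' if sat[r,c]<30 and g[r,c]>60 else 'x' if sat[r,c]<30 else '.' for c in range(230,400,3)))
E
```

```text
26.3 [ 455.1 -289.1  244.5] yaw 79.65 [-0.57  0.32 -0.22  1.04  0.    1.18] [-0.2 -0.2 -0.3] [0.063 0.035 0.006] 51.21414151590065 0.0
stop floor [[305.4, 70.7]]
stop top [[305.2, 70.0]]
tail top [[305.1, 71.7]]
fin top+ [[304.3, 97.8]]
fin top- [[304.4, 111.7]]
slab/nose step [[305.8, 207.9]]
lip edge top [[305.8, 216.9]]
lip edge bot [[305.9, 215.4]]
housing [[305.2, 32.4]]
[(20, 130), (23, 129), (26, 129), (29, 126), (32, 155), (35, 213), (38, 214), (41, 217), (44, 217), (47, 220), (50, 220), (53, 195), (56, 155), (59, 183), (62, 220), (65, 228), (68, 151), (71, 101), (74, 227), (77, 214), (80, 166), (83, 166), (86, 166), (89, 166), (92, 163), (95, 163), (98, 123), (101, 231), (104, 231), (107, 232), (110, 225), (113, 231), (116, 234), (119, 234), (122, 234), (125, 234), (128, 235), (131, 235), (134, 235), (137, 235), (140, 237), (143, 237), (146, 237), (149, 237), (152, 234), (155, 234), (158, 238), (161, 238), (164, 238), (167, 239), (170, 236), (173, 231), (176, 240), (179, 240), (182, 240), (185, 233), (188, 233), (191, 237), (194, 242), (197, 242), (200, 243), (203, 238), (20
[... 1694 characters left out ...]
####..............
188 ........+####+#oo+###############ooo++##+##..............
195 .........####+######################oo#####..............
202 .........###########################oo#####..............
209 .........####+oo+++++++++++++++++++xxo####+..............
216 o........###################++++++++++++##+..............
223 +........#################################o..............
230 +o.......####o############################...............
237 .+o......#################################...............
244 .++......#################################...............
251 ..+o.oooxx.....................................xoooo.....
258 ...ooooxxx.....................................xxxooo....
```

In the last view the tail edge (row 72), fin (99–111), slab step (207) and lip edge (216) all fall within about 1 px of where a flat, home tray should be. The robot is clear of everything. Handing in.

```bash
python3 -c "
from station import arm
print(arm.job_done())"
```

```text
the job is handed in; nothing more can be done
None
```

The tray lies flat in the dryer pocket with its nose under the lip, as far as my last camera check shows (edges within about 1 px of a seated tray). While its tail rested on the stop wall I slackened the fin grip, so the nose dropped about 7 mm onto the pocket floor before I gripped again and slid it under the lip. The robot is clear, I never moved near the cup, dish or bottle, and I handed in at about 26 s; no verdict was shown.

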